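# Bring up and lock the lathe's tailstock

### The arm

A 7-joint arm with a two-finger parallel gripper is mounted at the origin on the work surface. World frame = base frame: x ahead of the robot, y to its left, z up, the work surface at z = 0. Lengths are in mm, angles in rad, forces in N, time in s.
With the tool pointing down it reaches from about 425 to 1025 mm from the base axis. Payload 9.4 kg.
Tool frame: the origin (TCP) lies at the very end of the fingers, on their centre line; the grasp point (between the pads) lies 19 mm behind it; z points along the fingers, y is the direction in which the jaws open and shut (so a half turn about z gives the same grasp; the last joint's range is limited). The gripper opens to 85 mm and grips with 20 to 120 N. Pads are 22 mm wide; open, the fingers measure 114 mm over their backs; the gripper's body (76 mm by 85 mm) begins 54 mm behind the grasp point. The pads swing forward as they close: fully open they stand 13 mm farther back than shut.
Start: joints at [-1.282, 0.599, -0.003, 1.599, 0.002, 0.943, -0.08], TCP at [259.334, 677.03, 231.275] pointing down, gripper open.
Joint ranges: [-2.57, 2.57], [-0.35, 1.97], [-1.29, 1.29], [0.11, 2.56], [-1.05, 4.19], [0.11, 1.86], [-2.63, 2.63]. Speed limits (rad/s): [2.22, 2.22, 3.01, 3.01, 3.14, 3.14, 3.14].

### API

Orientations are given as a 3x3 rotation matrix whose columns are the frame's x, y, z axes.
In Python, from rig import * gives the robot as it stands. The module is installed in compiled form; this text tells all that it offers.
- The arm moves only by the tool play_rows, never from a script. Its argument "plan" is a list of rows, each a list of 4 numbers: the shift along the tool's x, y, z in cm, then the turn about the tool's z in degrees. In form: [[tx, ty, tz, roll], ...]. A call has exactly 8 rows; each row shifts and turns the pose as measured when the row begins, along the tool's axes as they then stand; what a row does not reach is not made up. A row lasts 1/12 s, in which the tool goes at most 41.7 mm and 7.16 degrees, less where a joint would pass 70% of its speed; a pose out of reach is approached as far as the arm can. A call is refused whole if a number of a shift passes 4.17 or a number of a turn 7.16, either way. A call with a gripper value outside its range is refused whole. "fingers" is the finger opening in cm, from 0 to 8.54, set as the call begins (left out, the last holds). The fingers move at their own pace and stop on an object; "newtons" is the grip in N (left out, the last holds). Time passes only in rows, so rows that do not move let the fingers close, or fill a call up. It gives the time, the measured TCP pose, the force and the opening at its end, in the units of the state.
- get_state(): the state, without advancing time (a new reading comes with each control period).
- get_image(name): name is "scene" or "side" or "wrist"; returns a dict with "img" (480x640x3 uint8, blue, green, red), "fx", "fy", "cx", "cy" (pixels), "k1" (the pictures are not rectified: a ray, as slopes to the right and down, at radius r is drawn at 1 + k1 r^2 times it, then the intrinsics apply), "R" (3x3) and "t" (3): a world point X has camera coordinates R X + t. Camera axes: x right, y down, z forward; pixel columns grow to the right and rows downward; lengths in mm; the calibration is good to about 2 mm. A picture is of the moment at which its call begins. There is no depth.
- sign_off(): hands the job in, once; it reports no verdict.
The state is a dict: "t": time; "joint_pos": joint angles; "qd": joint speeds; "joint_torque": joint torques, N m; "eef_pos": TCP position; "eef_rot": TCP orientation; "force": force on the tool from outside, world axes, zero at the start; "torque": the same for the moment, N m; "grip_width": finger opening in mm.
Only numpy, scipy, OpenCV 4.12 (cv2) and the standard library are available. Lean on these libraries where they do the work, as an engineer would, in place of code of your own. Each camera call takes 0.05 s, during which the arm holds its last target.

### The job

Take hold of the loose black grip sleeve on the tailstock hand wheel and, holding the sleeve all the while the wheel turns, wind the wheel clockwise (seen from the wheel's end) until the pointed centre is fully home against the end of the wooden blank. Then swing the flat lock handle on top of the tailstock from across the bed round to its other stop, along the bed towards the blank, let go, and leave the things on the bench where they are.

Things in the scene. Friction and masses are not known exactly. Their poses are not given: they have to be found in the camera images.
- lathe: Small bench wood lathe, dull grey-blue, fixed. Origin on the bench top under the middle of the tailstock; z up; +y along the bed towards the hand wheel, -y towards the wooden blank and headstock; +x is the robot's side. Tailstock 110 mm long in y, 88 mm wide, barrel top 230 mm above the bench. All offsets are in this frame.
- wheel_axis (a point): Point on the level axis (lathe y) of the hand wheel, at y = 172 mm, 190 mm above the bench: centre of the circle, radius 65 mm in the lathe's x-z plane, on which the sleeve's origin runs. Axes as the lathe's.
- sleeve: Black grip sleeve, 90 mm long, 26 mm diameter, parallel to the wheel's axis, free to spin on its pin. Origin: the place to hold it, on its centre line, 15 mm from its outer (+y) end, 82 mm out from the wheel's outer face. Its y axis points outward along the sleeve; x and z spin. The jaws can close along lathe x and keep one orientation round the whole circle.
- bar_end (a point): Outer end of a steel knock-out bar, 18 mm diameter, sticking out of the wheel's hub on its axis to lathe y = 167 mm, almost level with the holding place. A hand held upright on the sleeve strikes it when the sleeve is below the axis: lean it 35 to 45 degrees outward (+y). The wheel is a dark steel disc, 160 mm diameter, 15 mm thick, outer face at y = 90 mm.
- crank (a joint): Wheel angle a, rad, over several turns, 0 to 12.57; grows clockwise seen from the wheel's end looking along -y. The sleeve lies at x = -65 mm sin a, z = +65 mm cos a from wheel_axis. A turn moves the pointed centre 15 mm; at the firm stop, 12.57, it is home on the blank. Starts 1.0 to 1.8 turns short. Takes 4 to 5 N at the sleeve; stays where left.
- centre_tip (a point): Tip of the pointed steel centre in the tailstock's quill, on the axis line 190 mm above the bench; travels along -y as the wheel is wound.
- blank_end (a point): Middle of the near end face of the square wooden blank (48 mm square, 212 mm long), at lathe y = -115 mm, 190 mm above the bench: where the centre's tip must come to. The blank is fixed.
- lock (a joint): Angle of the lock handle, rad, 0 (free: handle across the bed, pointing to lathe +x) to 1.5 (locked, firm stop: handle points nearly to lathe -y, along the bed towards the blank). Grows clockwise seen from above. Starts between 0 and 0.25. Takes about 1.5 N at the place to hold and stays where it is left.
- lock_pivot (a point): The lock handle's upright turning axis, on the tailstock's top, at the height of the middle of the handle bar (259 mm above the bench).
- lock_grip (a point): Place to hold the lock handle: middle of its level steel bar, 85 mm from the pivot. The bar is 14 mm wide and 16 mm high and reaches 105 mm from the pivot; its underside is 21 mm or more above the tailstock. Can be pinched from above across the bar or pushed.
- wax_jar_mid (a point): Middle of a jar of wax, 72 mm diameter, 75 mm tall, standing on the bench beyond the tailstock. Not to be moved.
- mallet_mid (a point): Middle of the head of a wooden mallet lying on the bench on the robot's side of the bed, head 68 mm diameter and 100 mm long, 230 mm long in all. Not to be moved.
- chisel_mid (a point): Middle of a wood chisel, 280 mm long, lying on the bench beyond the bed. Not to be moved.

How it is judged:
By the outcome, as a careful person would: the job done as asked, in the order asked, and still so for the second after the job is handed in, with the robot touching nothing.
It also fails if it takes over 70 s, if anything falls off the work surface, if the arm or the gripper's body presses on something with over 40 N, if the wrist force passes 120 N, or if a joint passes its speed limit or range.

## Working session

There is one attempt and no reset: what is moved stays moved. The work goes in short steps, Python scripts to look and compute and a tool call to move; the robot and the scene stay as the last step left them, time stands still between calls to the robot, and variables do not carry over. Pictures are saved under pics/ and viewed, and the job is handed in when it is done.

Besides the shell and the picture viewer there is one more tool, called after "Emit:" as name(argument=value, ...), one argument or row to a line, values as JSON. play_rows: Moves the arm, as the interface text tells. Its arguments: {"type":"object","properties":{"plan":{"type":"array","items":{"type":"array","items":{"type":"number"}}},"fingers":{"type":"number"},"newtons":{"type":"number"}},"required":["plan"]}

```bash
mkdir -p pics; ls; python3 - <<'E'
from rig import *
import cv2,pickle
s=get_state();print(s)
for n in ["scene","side","wrist"]:
    d=get_image(n);cv2.imwrite(f"pics/{n}0.png",d["img"]);pickle.dump(d,open(f"{n}0.pkl","wb"))
    print(n,{k:v for k,v in d.items() if k!="img"})
E
```

```text
pics
{'t': 0.0, 'joint_pos': array([-1.28168797,  0.60014327, -0.00257998,  1.60015165,  0.0017774 ,
        0.94287533, -0.07981703]), 'qd': array([ 1.61053619e-04,  1.14572478e-05, -4.21425258e-04, -2.01541004e-03,
        9.90150080e-04, -4.90357023e-04,  6.82359690e-04]), 'joint_torque': array([-8.08355571e-05, -7.76441717e+01,  1.56475235e+00, -2.58013773e+01,
        1.23413710e-02,  9.00597690e-03,  7.04338220e-06]), 'eef_pos': array([259.15314106, 676.5869865 , 230.39552398]), 'eef_rot': array([[-9.33855879e-01,  3.57649245e-01, -4.63841092e-04],
       [ 3.57649530e-01,  9.33854671e-01, -1.50557832e-03],
       [-1.05308778e-04, -1.57188572e-03, -9.99998759e-01]]), 'force': array([-0.2653901 ,  0.14118308,  0.35958243]), 'torque': array([-0.01387587,  0.02957669, -0.028227  ]), 'grip_width': 85.65439767103007}
scene {'fx': 459.5304951331624, 'fy': 459.5304951331624, 'cx': 325.05240191109766, 'cy': 247.4266629459852, 'k1': -0.0967099457561432, 'R': array([[ 0.73791575,  0.67484739,  0.00783241],
       [ 0.58576683, -0.6346598 , -0.5040676 ],
       [-0.33519779,  0.37654739, -0.86362868]]), 't': array([-530.04833401, -202.43413447,  990.81670289])}
side {'fx': 584.0870051550546, 'fy': 584.0870051550546, 'cx': 320.29310075612386, 'cy': 245.5659457515069, 'k1': 0.028419132657764024, 'R': array([[-0.99968286, -0.02434147, -0.0064551 ],
       [-0.0147089 ,  0.77245132, -0.63490362],
       [ 0.02044074, -0.63460732, -0.77256438]]), 't': array([ 602.20820831,    2.05847043, 1310.46471214])}
wrist {'fx': 381.14450772351273, 'fy': 381.14450772351273, 'cx': 323.8059651283427, 'cy': 243.86527904545176, 'k1': -0.052479984553206536, 'R': array([[ 0.35757252,  0.9338836 , -0.0018184 ],
       [ 0.89528341, -0.34223765,  0.28520345],
       [ 0.2657245 , -0.1036089 , -0.95846528]]), 't': array([-724.51361497,  -36.5435025 ,  379.95335337])}
```

View pics/scene0.png

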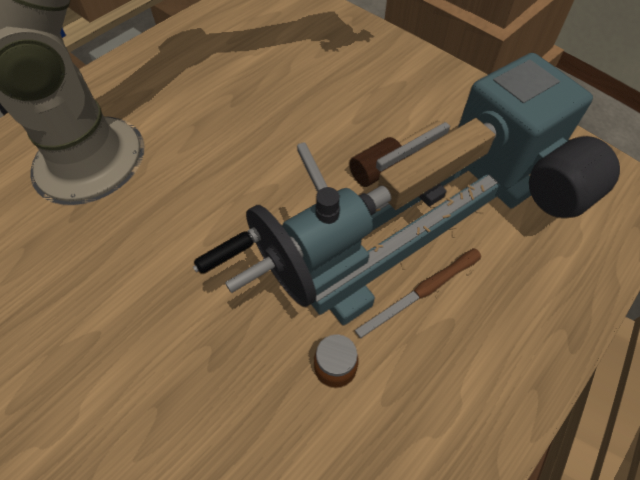

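View pics/side0.png

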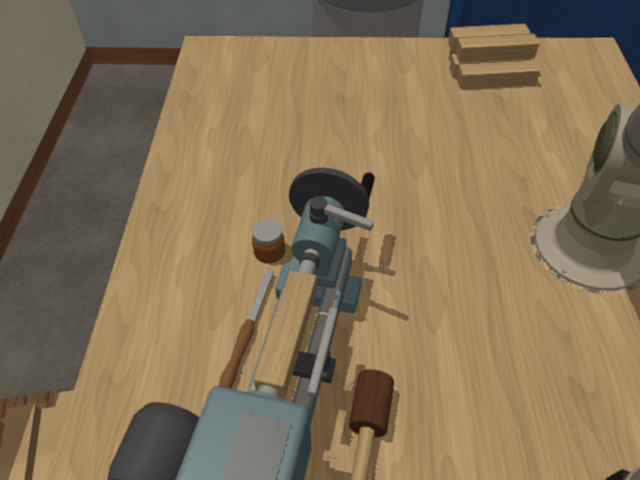

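View pics/wrist0.png

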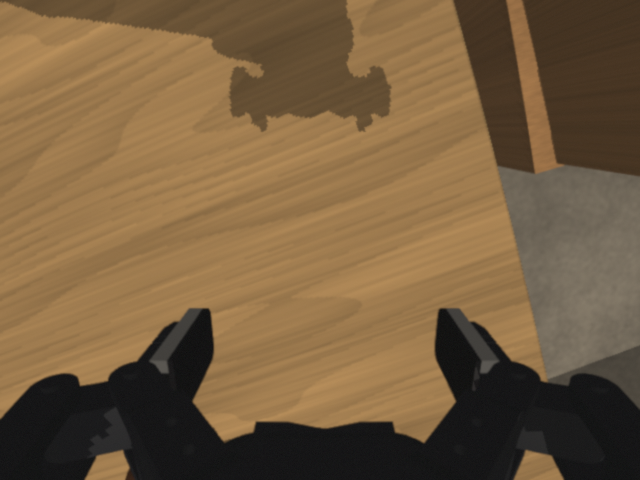

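Scene view: the sleeve's outer end is at about (199,267), the bar end at (231,288) and the lock handle tip at (302,148). Side view: the wheel is at (329,200) and the sleeve at (368,184). I'll enlarge both.

```bash
python3 - <<'E'
import cv2
a=cv2.imread("pics/scene0.png");c=a[130:330,180:400];cv2.imwrite("pics/sc_crop.png",cv2.resize(c,None,fx=3.6,fy=3,interpolation=cv2.INTER_CUBIC) if 0 else cv2.resize(c[:,:],None,fx=3,fy=3,interpolation=cv2.INTER_CUBIC))
a=cv2.imread("pics/side0.png");c=a[150:350,240:400];cv2.imwrite("pics/si_crop.png",cv2.resize(c,None,fx=3,fy=3,interpolation=cv2.INTER_CUBIC))
E
```

```text
(no output)
```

View pics/sc_crop.png

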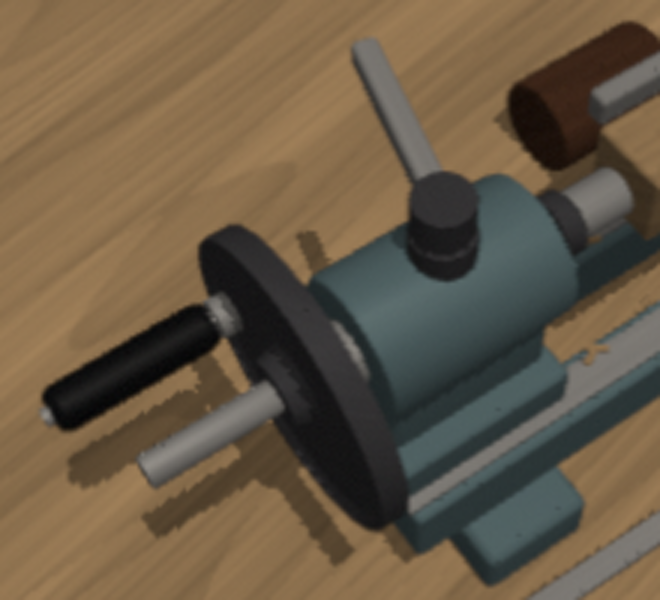

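View pics/si_crop.png

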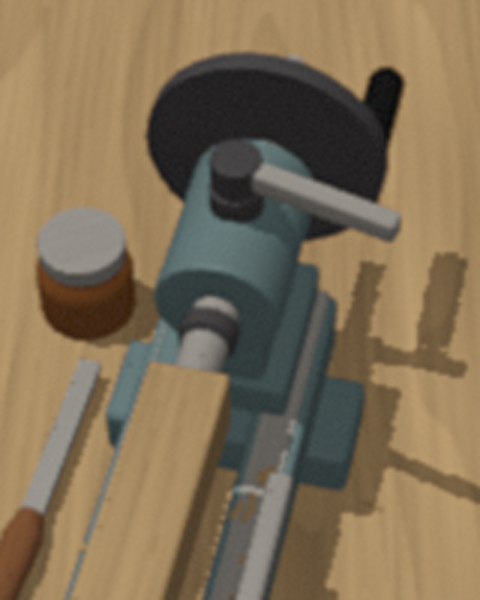

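```bash
cat > h.py <<'E'
import numpy as np,cv2,pickle
from scipy.optimize import least_squares
def proj(d,X):
    X=np.atleast_2d(X);c=X@np.array(d["R"]).T+d["t"];s=c[:,:2]/c[:,2:];r2=(s**2).sum(1,keepdims=True)
    return s*(1+d["k1"]*r2)*[d["fx"],d["fy"]]+[d["cx"],d["cy"]]
def Rz(p): c,s=np.cos(p),np.sin(p);return np.array([[c,-s,0],[s,c,0],[0,0,1]])
def L2W(p,X): return np.atleast_2d(X)@Rz(p[2]).T+[p[0],p[1],0]
E
cat > fit.py <<'E'
from h import *
sc=pickle.load(open("scene0.pkl","rb"));si=pickle.load(open("side0.pkl","rb"))
C=[(sc,(0,167,190),(229.7,286.7)),(sc,(24,-115,214),(380.7,176.7)),(si,(24,-115,214),(316.7,275)),(si,(-24,-115,214),(289,271.7))]
sl=lambda a:np.array([-65*np.sin(a),187,190+65*np.cos(a)])
def res(v):
    p=v[:3];r=[]
    for d,X,u in C: r.append(proj(d,L2W(p,X))[0]-u)
    r.append(proj(sc,L2W(p,sl(v[3])))[0]-np.array([198,267.5]))
    r.append((proj(si,L2W(p,sl(v[3])))[0]-np.array([369,175])))
    tip=np.array([105*np.cos(v[4]),-105*np.sin(v[4]),267])+[0,v[5],0]
    r.append(proj(sc,L2W(p,tip))[0]-np.array([301.5,144]))
    tip2=tip
    r.append(proj(si,L2W(p,tip2))[0]-np.array([372.5,222]))
    # knob
    return np.concatenate(r)
s=min((least_squares(res,[600,300,y,a,0.1,0],loss='soft_l1') for y in(3.1,2.8,3.4) for a in(0,-1,5,4)),key=lambda s:s.cost)
print(s.x,s.cost,np.round(s.fun.reshape(-1,2),1))
pickle.dump(s.x,open("pose.pkl","wb"));p=s.x[:3]
th=np.linspace(0,2*np.pi,90)
for n,d in(("scene",sc),("side",si)):
    im=cv2.resize(d["img"],None,fx=3,fy=3,interpolation=cv2.INTER_CUBIC)
    def pl(X,col):
        cv2.polylines(im,[np.int32(proj(d,L2W(p,X))*3+1)],False,col,1)
    for y in(75,90): pl(np.c_[80*np.cos(th),0*th+y,190+80*np.sin(th)],(0,0,255))
    pl(np.c_[9*np.cos(th),0*th+167,190+9*np.sin(th)],(0,255,0))
    c=sl(s.x[3]);
    for y in(97,187): pl(np.c_[c[0]+13*np.cos(th),0*th+y,c[2]+13*np.sin(th)],(255,0,255))
    pl([(x,-115,z) for x,z in((-24,214),(24,214),(24,166),(-24,166),(-24,214))],(255,255,0))
    l=s.x[4];u=np.array([np.cos(l),-np.sin(l),0]);w=np.array([np.sin(l),np.cos(l),0]);pv=np.array([0,s.x[5],267])
    pl([pv+20*u+7*w,pv+105*u+7*w,pv+105*u-7*w,pv+20*u-7*w],(0,255,255))
    pl([(x,y,230) for x,y in((0,-55),(0,55))],(0,200,255))
    im=im[390:990,540:1200] if n=="scene" else im[450:1050,720:1200]
    cv2.imwrite(f"pics/ov_{n}.png",im)
E
python3 fit.py
```

```text
[6.02139143e+02 1.32441553e+02 2.93639158e+00 2.33114232e+01
 3.23873368e-01 1.14302898e+01] 7.4070416249019875 [[-0.   0.5]
 [-0.2 -5.5]
 [-0.6  0. ]
 [ 0.  -1.7]
 [-0.1 -0.5]
 [-0.5  0.6]
 [-0.6 -0.8]
 [-1.4  0.1]]
```

View pics/ov_scene.png

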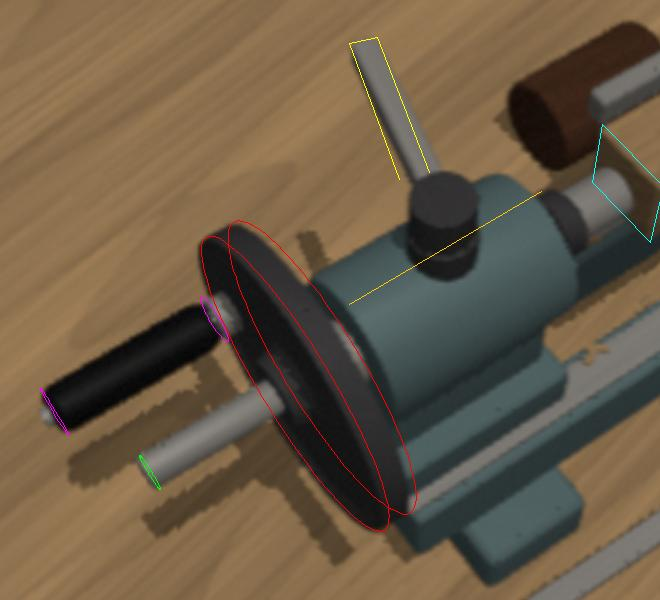

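View pics/ov_side.png

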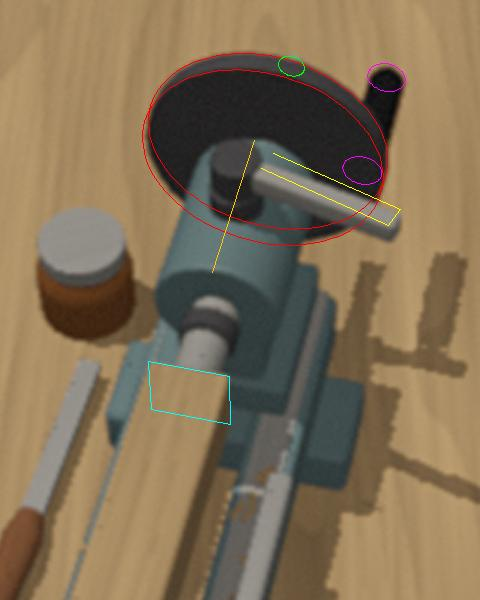

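```bash
python3 - <<'E'
import cv2
a=cv2.imread("pics/scene0.png");c=a[195:320,235:330];
cv2.imwrite("pics/z1.png",cv2.resize(c,None,fx=4.8,fy=4.8,interpolation=cv2.INTER_CUBIC)*1)
c=a[110:230,340:500];cv2.imwrite("pics/z2.png",cv2.resize(c,None,fx=5,fy=5,interpolation=cv2.INTER_CUBIC))
E
```

```text
(no output)
```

View pics/z1.png

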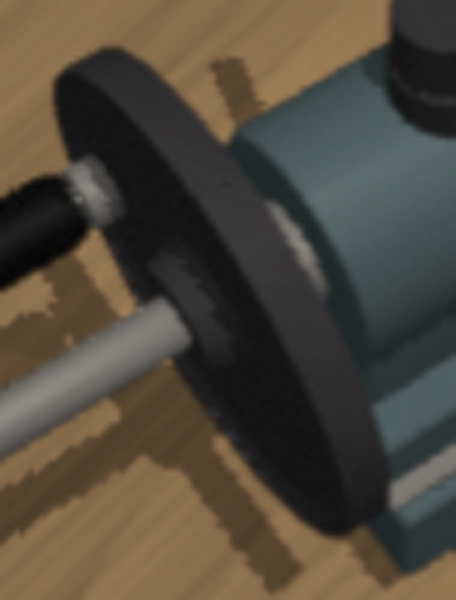

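View pics/z2.png

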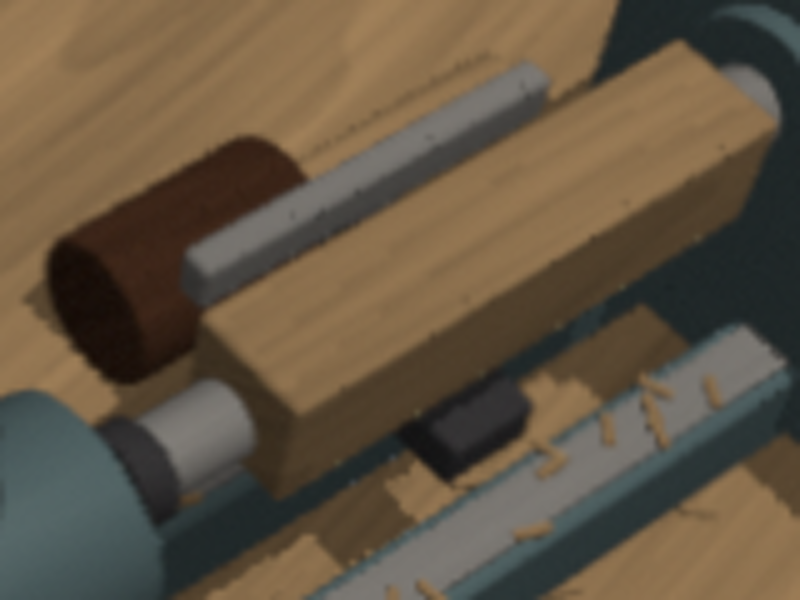

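```bash
python3 - <<'E'
s=open("fit.py").read()
s=s.replace("C=[(sc,(0,167,190),(229.7,286.7)),(sc,(24,-115,214),(380.7,176.7)),","C=[(sc,(0,167,190),(230,286.7)),(sc,(24,-115,214),(380.6,174.4)),(sc,(-24,-115,214),(399.6,193)),(sc,(-24,-115,166),(395.6,209.6)),(sc,(24,-327,214),(476.4,118)),(sc,(-24,-327,214),(495.6,135.6)),")
s=s.replace("    # knob","    r.append(proj(sc,L2W(p,(0,v[5],280)))[0]-np.array([328.3,196]));r.append(proj(si,L2W(p,(0,v[5],280)))[0]-np.array([319,204]))")
open("fit.py","w").write(s)
E
python3 fit.py
```

```text
[6.02238554e+02 1.31213104e+02 2.93453319e+00 1.70245474e+01
 2.43259960e-01 1.54978783e+00] 21.87316170716439 [[-1.1  0.9]
 [-0.5 -2.6]
 [ 1.  -0.6]
 [ 0.5  1.3]
 [ 0.3 -1.7]
 [ 1.9 -2. ]
 [-0.7 -0.5]
 [-0.1 -2.3]
 [-0.7 -0.1]
 [-0.5  0.3]
 [-1.  -1.8]
 [-0.4  0.6]
 [-0.3 -5. ]
 [-1.3 -6.6]]
```

View pics/ov_scene.png

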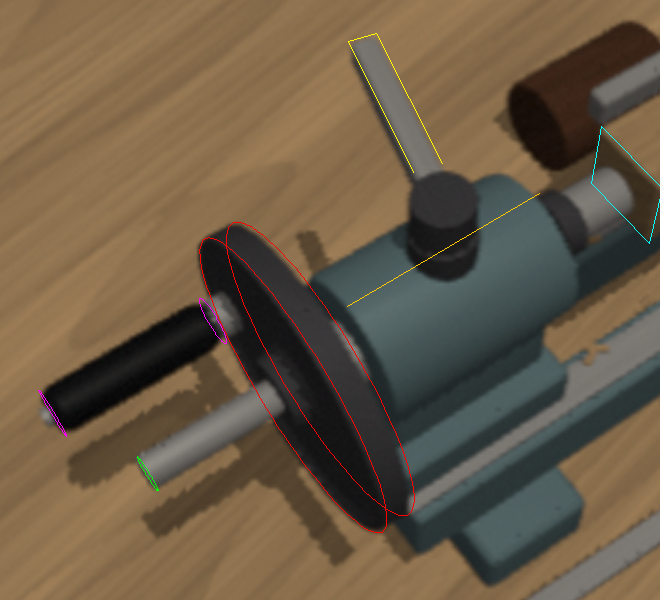

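View pics/ov_side.png

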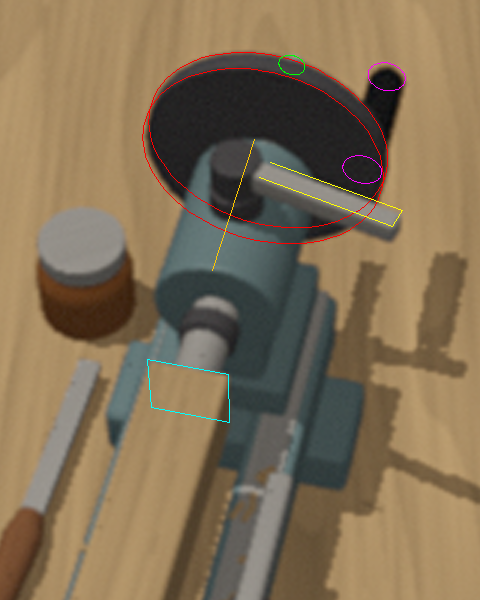

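Fit agrees with both views: lathe at (602,131), yaw 2.935, a ≈ 4.46 (1.29 turns short) and lock ≈ 0.24. The moves can't command a tilt directly. My plan is to roll the jaws in line, then over-extend the arm towards the lathe's -y, so that the reach limit makes the hand lean.

Emit:
play_rows(
  plan=[
    [0,0,-2,7.1],
    [0,0,-2,7.1],
    [0,0,-2,7.1],
    [0,0,-2,7.1],
    [0,0,-2,7.1],
    [0,0,-2,7.1],
    [0,0,-2,7.1],
    [0,0,-2,7.1],
  ],
  fingers=8.5,
)

```text
t: 0.82
eef_pos: [258.4, 673.7, 388.1]
eef_rot: [[-0.201, 0.979, -0.007], [0.979, 0.201, -0.016], [-0.015, -0.01, -1.0]]
force: [0.2, 0.9, 0.7]
grip_width: 85.1
```

```bash
cat > st.py <<'E'
from rig import *
import numpy as np,pickle
s=get_state();np.set_printoptions(precision=3,suppress=True)
print("t",round(s["t"],2),"q",s["joint_pos"],"p",s["eef_pos"],"F",s["force"],"w",round(s["grip_width"],1));R=s["eef_rot"];print(R)
try: L=pickle.load(open("log.pkl","rb"))
except: L=[]
L.append((s["joint_pos"],s["eef_pos"],R));pickle.dump(L,open("log.pkl","wb"))
p=pickle.load(open("pose.pkl","rb"))[:3];c,sn=np.cos(p[2]),np.sin(p[2]);Rl=np.array([[c,-sn,0],[sn,c,0],[0,0,1]])
gp=s["eef_pos"]-19*R[:,2]
print("grasp in lathe",Rl.T@(gp-[p[0],p[1],0]),"tcp",Rl.T@(s["eef_pos"]-[p[0],p[1],0]));Q=Rl.T@R
print("tool axes in lathe (cols)\n",Q,"lean",np.degrees(np.arctan2(-Q[1,2],-Q[2,2])),"F lathe",Rl.T@s["force"])
E
python3 st.py
```

```text
t 0.82 q [-1.454  0.501  0.288  1.413 -0.144  1.266 -0.951] p [258.43  673.659 388.078] F [0.221 0.855 0.747] w 85.1
[[-0.201  0.979 -0.007]
 [ 0.979  0.201 -0.016]
 [-0.015 -0.01  -1.   ]]
grasp in lathe [ 447.922 -460.505  407.075] tcp [ 447.982 -460.178  388.078]
tool axes in lathe (cols)
 [[ 0.398 -0.917  0.003]
 [-0.917 -0.398  0.017]
 [-0.015 -0.01  -1.   ]] lean -0.9860122386707508 F lathe [-0.041 -0.883  0.747]
```

Emit:
play_rows(
  plan=[
    [3,0,-2,5.9],
    [3,0,-2,5.9],
    [3,0,-2,5.9],
    [3,0,-2,5.9],
    [4,0,-1,0],
    [4,0,-1,0],
    [4,0,-1,0],
    [4,0,-1,0],
  ],
)

```text
t: 1.48
eef_pos: [274.2, 909.4, 487.5]
eef_rot: [[0.243, 0.969, -0.036], [0.969, -0.241, 0.048], [0.038, -0.047, -0.998]]
force: [-3.3, 2.5, -3.2]
grip_width: 85.1
```

```bash
python3 st.py
```

```text
t 1.48 q [-1.377  0.938  0.386  0.332 -0.378  1.857 -1.507] p [274.223 909.357 487.466] F [-3.315  2.489 -3.18 ] w 85.1
[[ 0.243  0.969 -0.036]
 [ 0.969 -0.241  0.048]
 [ 0.038 -0.047 -0.998]]
grasp in lathe [ 480.122 -693.338  506.432] tcp [ 480.983 -694.087  487.466]
tool axes in lathe (cols)
 [[-0.038 -0.998  0.045]
 [-0.999  0.036 -0.039]
 [ 0.038 -0.047 -0.998]] lean 2.261878174690626 F lathe [ 3.756 -1.754 -3.18 ]
```

Emit:
play_rows(
  plan=[
    [1,0,-3,0],
    [1,0,-3,0],
    [1,0,-3,0],
    [1,0,-3,0],
    [1,0,-3,0],
    [1,0,-3,0],
    [1,0,-3,0],
    [1,0,-3,0],
  ],
)

```text
t: 2.15
eef_pos: [293.8, 932.3, 577.6]
eef_rot: [[0.26, 0.965, 0.031], [0.937, -0.26, 0.234], [0.234, -0.031, -0.972]]
force: [-0.3, 0.4, 0.9]
grip_width: 85.0
```

```bash
python3 st.py
```

```text
t 2.15 q [-1.332  0.94   0.38   0.111 -0.391  1.862 -1.567] p [293.754 932.325 577.608] F [-0.306  0.407  0.938] w 85.0
[[ 0.26   0.965  0.031]
 [ 0.937 -0.26   0.234]
 [ 0.234 -0.031 -0.972]]
grasp in lathe [ 466.261 -716.113  596.072] tcp [ 466.59  -720.581  577.608]
tool axes in lathe (cols)
 [[-0.062 -0.998  0.017]
 [-0.97   0.056 -0.235]
 [ 0.234 -0.031 -0.972]] lean 13.603233750795733 F lathe [ 0.383 -0.335  0.938]
```

Emit:
play_rows(
  plan=[
    [-0.5,0,-3.5,0],
    [-0.5,0,-3.5,0],
    [-0.5,0,-3.5,0],
    [-0.5,0,-3.5,0],
    [-0.5,0,-3.5,0],
    [-0.5,0,-3.5,0],
    [-0.5,0,-3.5,0],
    [-0.5,0,-3.5,0],
  ],
)

```text
t: 2.82
eef_pos: [279.4, 835.0, 800.6]
eef_rot: [[0.248, 0.963, 0.11], [0.854, -0.271, 0.445], [0.458, -0.017, -0.889]]
force: [-0.2, 0.9, -0.2]
grip_width: 84.9
```

```bash
python3 st.py
```

```text
t 2.82 q [-1.33   0.7    0.351  0.11  -0.337  1.862 -1.568] p [279.408 835.041 800.619] F [-0.16   0.901 -0.188] w 84.9
[[ 0.248  0.963  0.11 ]
 [ 0.854 -0.271  0.445]
 [ 0.458 -0.017 -0.889]]
grasp in lathe [ 460.935 -613.727  817.508] tcp [ 460.63  -622.426  800.619]
tool axes in lathe (cols)
 [[-0.067 -0.998 -0.016]
 [-0.887  0.067 -0.458]
 [ 0.458 -0.017 -0.889]] lean 27.25146486740815 F lathe [ 0.341 -0.849 -0.188]
```

Emit:
play_rows(
  plan=[
    [-0.8,0,-3.5,0],
    [-0.8,0,-3.5,0],
    [-0.8,0,-3.5,0],
    [-0.8,0,-3.5,0],
    [-0.8,0,-3.5,0],
    [-0.8,0,-3.5,0],
    [-0.8,0,-3.5,0],
    [0,0,0,0],
  ],
)

```text
t: 3.48
eef_pos: [251.8, 694.0, 989.4]
eef_rot: [[0.22, 0.959, 0.182], [0.727, -0.285, 0.625], [0.65, -0.005, -0.759]]
force: [0.7, -1.1, 1.1]
grip_width: 84.7
```

```bash
python3 st.py
```

```text
t 3.48 q [-1.336  0.468  0.392  0.11  -0.345  1.862 -1.562] p [251.756 694.039 989.397] F [ 0.717 -1.148  1.092] w 84.7
[[ 0.22   0.959  0.182]
 [ 0.727 -0.285  0.625]
 [ 0.65  -0.005 -0.759]]
grasp in lathe [ 459.639 -466.426 1003.828] tcp [ 458.703 -478.751  989.397]
tool axes in lathe (cols)
 [[-0.066 -0.997 -0.049]
 [-0.757  0.082 -0.649]
 [ 0.65  -0.005 -0.759]] lean 40.499548749350424 F lathe [-0.937  0.976  1.092]
```

```bash
cat > fk.py <<'E'
import numpy as np,pickle,itertools
from scipy.spatial.transform import Rotation as Ro
from scipy.optimize import least_squares
L=pickle.load(open("log.pkl","rb"))
L.append((np.array([-1.28168797,0.60014327,-0.00257998,1.60015165,0.0017774,0.94287533,-0.07981703]),np.array([259.153,676.587,230.396]),np.array([[-.933856,.357649,-.00046],[.35765,.933855,-.0015],[-.0001,-.00157,-1]])))
def rots(q,sg,o1,o7):
    A=[];R=np.eye(3)
    for i,(ax) in enumerate("zyzyzyz"):
        a=sg[i]*q[i]+(o1 if i==0 else o7 if i==6 else 0)
        R=R@Ro.from_euler(ax,a).as_matrix();A.append(R)
    return A
if __name__=="__main__":
  out=[]
  for sg in itertools.product([1,-1],repeat=4):
    S=[sg[0],1,sg[1],1,sg[2],1,sg[3]]
    for o1,o7 in itertools.product([0,1.57,3.14,-1.57],repeat=2):
        f=lambda v:np.concatenate([Ro.from_matrix(rots(q,S,v[0],v[1])[-1].T@R).as_rotvec() for q,p,R in L])
        r=least_squares(f,[o1,o7]);out.append((r.cost,S,r.x))
  out.sort(key=lambda t:t[0]);print(out[:4])
  c,S,o=out[0]
  # position linear: p = sum_i A_i v_i (i=0..7), v_0 base
  rows=[];b=[]
  for q,p,R in L:
    A=rots(q,S,*o);rows.append(np.hstack([np.eye(3)]+A));b.append(p)
  M=np.vstack(rows);b=np.concatenate(b)
  # restrict to base z, link z's and x's
  cols=[2,3+3*1+2,3+3*1+0,3+3*3+2,3+3*3+0,3+3*5+2,3+3*5+0]
  s,res,rk,_=np.linalg.lstsq(M[:,cols],b,rcond=None);print(s,rk,np.abs(M[:,cols]@s-b).max())
  pickle.dump((S,o,cols,s),open("fk.pkl","wb"))
E
python3 fk.py
```

```text
[(np.float64(1.0672816936982379e-11), [-1, 1, -1, 1, -1, 1, -1], array([-5.50224895e-09,  1.57079633e+00])), (np.float64(1.0672816937143456e-11), [-1, 1, -1, 1, -1, 1, -1], array([-5.50204408e-09,  1.57079633e+00])), (np.float64(1.0672816937344715e-11), [-1, 1, -1, 1, -1, 1, -1], array([-5.50335723e-09,  1.57079633e+00])), (np.float64(1.0672816937383159e-11), [-1, 1, -1, 1, -1, 1, -1], array([-5.50209203e-09,  1.57079633e+00]))]
[ 304.588811    485.33672299   35.92852758  385.7665639   108.67271175
  120.62358172 -149.1676175 ] 7 60.82389033725616
```

```bash
cat > fk2.py <<'E'
from fk import *
S=[-1,1,-1,1,-1,1,-1];o=(0,np.pi/2)
rows=[];b=[]
for q,p,R in L:
    A=rots(q,S,*o);rows.append(np.hstack([np.eye(3)]+A));b.append(p)
M=np.vstack(rows);b=np.concatenate(b)
best=[]
def idx(body,ax): return 3+3*(body)+"xyz".index(ax)
base=[2]+[idx(i,a) for i in(1,3,6) for a in "z"]
cand=[idx(i,a) for i,a in((0,"x"),(0,'y'),(2,"x"),(1,"y"),(3,"x"),(3,"y"),(4,"x"),(5,"x"),(5,"y"),(5,"z"),(6,"x"),(6,"y"))]
for n in range(0,5):
  for c in itertools.combinations(cand,n):
    cols=base+list(c);s=np.linalg.lstsq(M[:,cols],b,rcond=None)[0];best.append((np.abs(M[:,cols]@s-b).max()+0.05*n,cols,np.round(s,1)))
best.sort(key=lambda t:t[0])
for t in best[:8]: print(t)
pickle.dump(best[0],open("fkb.pkl","wb"))
E
python3 fk2.py
```

```text
(np.float64(0.11752129466956376), [2, 8, 14, 23, 4, 13], array([283.6, 647. , 442.2, 326.8, -30. , -26.7]))
(np.float64(0.11752129466967745), [2, 8, 14, 23, 7, 13], array([283.6, 647. , 442.2, 326.8, -30. , -26.7]))
(np.float64(0.15012097431647364), [2, 8, 14, 23, 4, 13, 19], array([ 2.836e+02,  6.469e+02,  4.423e+02,  3.267e+02, -2.990e+01,
       -2.640e+01, -4.000e-01]))
(np.float64(0.15012097431675786), [2, 8, 14, 23, 7, 13, 19], array([ 2.836e+02,  6.469e+02,  4.423e+02,  3.267e+02, -2.990e+01,
       -2.640e+01, -4.000e-01]))
(np.float64(0.1662135857797239), [2, 8, 14, 23, 3, 4, 13], array([283.6, 647.1, 442.2, 326.8,  -0. , -30. , -26.7]))
(np.float64(0.16621358577983758), [2, 8, 14, 23, 3, 7, 13], array([283.6, 647.1, 442.2, 326.8,  -0. , -30. , -26.7]))
(np.float64(0.16686176621683446), [2, 8, 14, 23, 7, 13, 15], array([283.6, 647. , 442.2, 326.8, -30. , -26.7,   0. ]))
(np.float64(0.16686176621717552), [2, 8, 14, 23, 4, 13, 15], array([283.6, 647. , 442.2, 326.8, -30. , -26.7,   0. ]))
```

```bash
cat > ik.py <<'E'
from h import *
from scipy.spatial.transform import Rotation as Ro
S=[-1,1,-1,1,-1,1,-1]
def fk(q):
    R=np.eye(3);p=np.array([0,0,283.6])
    v={0:[0,-30,0],1:[0,0,647],3:[0,-26.7,442.2],6:[0,0,326.8]}
    for i,ax in enumerate("zyzyzyz"):
        R=R@Ro.from_euler(ax,S[i]*q[i]+(np.pi/2 if i==6 else 0)).as_matrix()
        if i in v:p=p+R@np.array(v[i])
    return p,R
lo=np.array([-2.57,-.35,-1.29,.11,-1.05,.11,-2.63]);hi=np.array([2.57,1.97,1.29,2.56,4.19,1.86,2.63])
def ik(p,R,q0):
    def f(q):
        P,Q=fk(q);return np.concatenate([(P-p)/10,Ro.from_matrix(Q.T@R).as_rotvec()*20,0.01*(q-q0)])
    r=least_squares(f,np.clip(q0,lo+1e-3,hi-1e-3),bounds=(lo,hi));P,Q=fk(r.x)
    return r.x,np.linalg.norm(P-p),np.degrees(np.linalg.norm(Ro.from_matrix(Q.T@R).as_rotvec()))
pose=pickle.load(open("pose.pkl","rb"))[:3];Rl=Rz(pose[2])
def sleeve_tcp(a,R,y=174,d=19):
    g=L2W(pose,[-65*np.sin(a),y,190+65*np.cos(a)])[0];return g+d*R[:,2]
E
cat > plan1.py <<'E'
from ik import *
np.set_printoptions(precision=2,suppress=True)
L=pickle.load(open("log.pkl","rb"));q,p,R=L[-1]
R=R@Rz(np.radians(-6));print(Rl.T@R)
A=p;B=sleeve_tcp(4.458,R)-150*R[:,2];C=sleeve_tcp(4.458,R);print(B,C)
pts=[A+(B-A)*t for t in np.linspace(0,1,9)]+[C]
for x in pts:
    q,e,eo=ik(x,R,q);print(x,q,round(e,2),round(eo,2))
for a in np.linspace(4.458,12.57,10):
    q,e,eo=ik(sleeve_tcp(a,R),R,q);print(round(a,2),q,round(e,2),round(eo,2))
E
python3 plan1.py
```

```text
[[ 0.04 -1.   -0.05]
 [-0.76  0.   -0.65]
 [ 0.65  0.06 -0.76]]
[ 481.12 -107.97  273.14] [508.35 -14.27 159.21]
[251.76 694.04 989.4 ] [-1.35  0.47  0.53  0.12 -0.47  1.86 -1.45] 0.01 0.0
[280.43 593.79 899.86] [-1.51  0.09  0.4   0.97 -0.14  1.39 -1.33] 0.0 0.0
[309.1  493.54 810.33] [-1.49 -0.1   0.4   1.36 -0.11  1.18 -1.25] 0.0 0.0
[337.77 393.29 720.8 ] [-1.47 -0.25  0.48  1.65 -0.11  1.04 -1.12] 0.0 0.0
[366.44 293.03 631.27] [-1.41 -0.35  0.6   1.88 -0.16  0.93 -0.91] 0.0 0.0
[395.11 192.78 541.73] [-1.25 -0.35  0.77  2.05 -0.35  0.88 -0.48] 0.0 0.0
[423.78  92.53 452.2 ] [-1.35 -0.35  1.18  2.16 -0.42  0.85 -0.09] 0.0 0.0
[452.45  -7.72 362.67] [-1.29 -0.35  1.29  2.27 -0.31  0.66  0.01] 28.67 11.09
[ 481.12 -107.97  273.14] [-1.22 -0.35  1.29  2.37  0.    0.45 -0.18] 82.69 25.12
[508.35 -14.27 159.21] [-1.53 -0.35  1.29  2.55  0.85  0.25 -1.28] 151.21 28.33
4.46 [-1.53 -0.35  1.29  2.55  0.85  0.25 -1.28] 151.21 28.33
5.36 [-1.48 -0.35  1.29  2.47  0.48  0.27 -0.87] 119.7 26.61
6.26 [-1.48 -0.35  1.29  2.4   0.49  0.31 -0.88] 129.85 28.65
7.16 [-1.52 -0.35  1.29  2.39  0.76  0.31 -1.16] 173.56 32.43
8.06 [-1.55 -0.35  1.29  2.44  1.    0.32 -1.42] 218.69 34.22
8.96 [-1.57 -0.35  1.29  2.51  1.12  0.31 -1.57] 230.77 33.5
9.87 [-1.57 -0.35  1.29  2.56  1.09  0.28 -1.54] 200.4 31.12
10.77 [-1.53 -0.35  1.29  2.55  0.84  0.25 -1.26] 149.84 28.24
11.67 [-1.48 -0.35  1.29  2.47  0.48  0.27 -0.87] 119.38 26.61
12.57 [-1.48 -0.35  1.29  2.4   0.5   0.31 -0.89] 130.75 28.76
```

```bash
cat > plan2.py <<'E'
from ik import *
np.set_printoptions(precision=2,suppress=True)
L=pickle.load(open("log.pkl","rb"));q,p,R0=L[-1]
rng=np.random.default_rng(0)
for flip in(0,180):
  R=R0@Rz(np.radians(-6+flip))
  for a in(4.458,2*np.pi,7.85,3*np.pi):
    sols=[]
    for k in range(40):
      q0=rng.uniform(lo,hi);x,e,eo=ik(sleeve_tcp(a,R),R,q0)
      if e<1 and eo<.5:sols.append(x)
    print(flip,a,len(sols))
    for s in sols[:8]:print("   ",s)
E
python3 plan2.py
```

```text
0 4.458 23
    [ 1.12  0.95 -1.29  2.19  0.49  0.45 -0.52]
    [ 0.76  0.64 -0.61  2.21 -0.81  0.5   0.81]
    [ 0.53  0.59 -0.28  2.22 -1.05  0.65  1.06]
    [ 1.12  0.95 -1.29  2.19  0.49  0.45 -0.52]
    [ 1.12  0.95 -1.29  2.19  0.49  0.45 -0.52]
    [ 1.1   0.91 -1.22  2.19  0.34  0.42 -0.37]
    [ 1.05  0.84 -1.11  2.19  0.07  0.38 -0.09]
    [ 0.53  0.59 -0.28  2.22 -1.05  0.65  1.06]
0 6.283185307179586 23
    [ 1.02  0.73 -1.09  2.   -0.11  0.61  0.01]
    [ 1.1   0.85 -1.29  2.    0.21  0.63 -0.31]
    [ 0.21  0.5   0.16  2.05 -1.02  0.98  0.93]
    [ 0.7   0.55 -0.54  2.02 -0.69  0.73  0.59]
    [ 0.7   0.54 -0.54  2.02 -0.69  0.73  0.59]
    [ 1.1   0.85 -1.29  2.    0.21  0.63 -0.31]
    [ 1.1   0.85 -1.29  2.    0.21  0.63 -0.31]
    [ 1.1   0.85 -1.29  2.    0.21  0.63 -0.31]
0 7.85 22
    [ 0.86  0.81 -0.88  1.91 -0.21  0.58  0.17]
    [ 1.03  1.03 -1.29  1.9   0.46  0.66 -0.47]
    [ 0.25  0.65  0.1   1.95 -1.05  0.93  0.96]
    [ 1.03  1.03 -1.29  1.9   0.46  0.66 -0.47]
    [ 0.7   0.72 -0.6   1.92 -0.57  0.64  0.51]
    [ 1.01  0.99 -1.23  1.9   0.37  0.63 -0.38]

[... 1411 characters left out ...]
.32]
    [ 0.25  0.65  0.1   1.95 -1.05  0.93 -2.18]
    [ 0.25  0.65  0.1   1.95 -1.05  0.93 -2.18]
    [ 0.7   0.71 -0.6   1.92 -0.57  0.64 -2.63]
    [ 0.25  0.65  0.1   1.95 -1.05  0.93 -2.18]
    [ 0.25  0.65  0.1   1.95 -1.05  0.93 -2.18]
    [ 0.54  0.67 -0.34  1.93 -0.79  0.73 -2.42]
180 9.42477796076938 22
    [ 0.8   0.81 -0.72  2.09 -0.54  0.42 -2.58]
    [ 0.49  0.71 -0.25  2.11 -1.05  0.64 -2.07]
    [ 1.07  1.11 -1.29  2.07  0.71  0.53  2.49]
    [ 1.07  1.11 -1.29  2.07  0.71  0.53  2.49]
    [ 0.82  0.82 -0.75  2.08 -0.48  0.41 -2.63]
    [ 1.07  1.11 -1.29  2.07  0.71  0.53  2.49]
    [ 0.7   0.76 -0.56  2.09 -0.77  0.49 -2.35]
    [ 0.49  0.71 -0.25  2.11 -1.05  0.64 -2.07]
```

```bash
cat > plan3.py <<'E'
from ik import *
np.set_printoptions(precision=2,suppress=True)
L=pickle.load(open("log.pkl","rb"));q00,p,R=L[-1]
R=R@Rz(np.radians(-6))
B=sleeve_tcp(4.458,R)-150*R[:,2]
for name,W in {"a":[(450,600,800),(650,300,650),(600,0,500)],"b":[(600,500,700),(750,200,550),(650,-50,450)],"c":[(500,600,600),(700,300,500),(650,0,400)],"d":[(300,700,800),(600,500,550),(750,200,480),(650,-50,400)]}.items():
  P=[p]+[np.array(w,float) for w in W]+[B,sleeve_tcp(4.458,R)];q=q00;print(name)
  for A,Bb in zip(P[:-1],P[1:]):
    n=int(np.ceil(np.linalg.norm(Bb-A)/25));mx=0;dq=0
    for t in np.linspace(0,1,n+1)[1:]:
      qn,e,eo=ik(A+(Bb-A)*t,R,q);dq=max(dq,np.abs(qn-q).max());q=qn;mx=max(mx,e+eo)
    print(Bb,q,"err",round(mx,2),"dq",round(dq,2))
E
python3 plan3.py
```

```text
a
[450. 600. 800.] [-1.16  0.2   0.39  1.08 -0.4   1.23 -0.99] err 0.0 dq 0.25
[650. 300. 650.] [-0.61  0.25  0.5   1.38 -0.79  1.28 -0.2 ] err 0.0 dq 0.05
[600.   0. 500.] [-0.18  0.28  0.6   1.71 -0.88  1.4   0.47] err 0.0 dq 0.05
[ 481.12 -107.97  273.14] [ 0.12  0.47  0.58  2.12 -0.97  1.23  1.14] err 0.0 dq 0.06
[508.35 -14.27 159.21] [ 0.53  0.59 -0.28  2.22 -1.05  0.65  1.06] err 0.0 dq 0.23
b
[600. 500. 700.] [-0.86  0.28  0.4   1.22 -0.64  1.18 -0.58] err 0.0 dq 0.24
[750. 200. 550.] [-0.34  0.42  0.42  1.37 -0.89  1.3   0.07] err 0.0 dq 0.05
[650. -50. 450.] [ 0.    0.4   0.46  1.65 -0.89  1.39  0.55] err 0.0 dq 0.04
[ 481.12 -107.97  273.14] [ 0.2   0.44  0.46  2.11 -0.94  1.18  1.09] err 0.0 dq 0.06
[508.35 -14.27 159.21] [ 0.53  0.59 -0.28  2.22 -1.05  0.65  1.06] err 0.0 dq 0.21
c
[500. 600. 600.] [-1.09  0.24  0.35  1.49 -0.56  0.85 -0.71] err 0.0 dq 0.29
[700. 300. 500.] [-0.49  0.37  0.37  1.56 -0.89  1.08  0.03] err 0.0 dq 0.06
[650.   0. 400.] [-0.05  0.41  0.42  1.75 -0.94  1.26  0.59] err 0.0 dq 0.04
[ 481.12 -107.97  273.14] [ 0.21  0.44  0.45  2.11 -0.94  1.17  1.09] err 0.0 dq 0.05
[508.35 -14.27 159.21] [ 0.53  0.59 -0.28  2.22 -1.05  0.65  1.06] err 0.0 dq 0.21
d
[300. 700. 800.] [-1.48  0.2   0.37  1.09 -0.18  1.16 -1.32] err 0.0 dq 0.3
[600. 500. 550.] [-0.86  0.3   0.37  1.54 -0.76  0.91 -0.36] err 0.0 dq 0.06
[750. 200. 480.] [-0.33  0.45  0.4   1.49 -0.93  1.2   0.18] err 0.0 dq 0.05
[650. -50. 400.] [ 0.02  0.44  0.44  1.71 -0.92  1.32  0.63] err 0.0 dq 0.04
[ 481.12 -107.97  273.14] [ 0.21  0.44  0.45  2.11 -0.94  1.17  1.09] err 0.0 dq 0.06
[508.35 -14.27 159.21] [ 0.53  0.59 -0.28  2.22 -1.05  0.65  1.06] err 0.0 dq 0.21
```

```bash
cat > to.py <<'E'
import sys
from rig import *
from h import *
np.set_printoptions(precision=2,suppress=True)
s=get_state();R=s["eef_rot"];p=s["eef_pos"]
for t in sys.argv[1:]:
    x=np.array(eval(t),float);d=R.T@(x-p);print(t,"tool cm",d/10,"rows@3.5cm",np.linalg.norm(d)/35);p=x
E
python3 to.py "(600,500,700)" "(750,200,550)" "(650,-50,450)"
```

```text
(600,500,700) tool cm [-25.28  39.06  16.18] rows@3.5cm 14.074891081870879
(750,200,550) tool cm [-28.27  23.01  -4.62] rows@3.5cm 10.497813183356477
(650,-50,450) tool cm [-26.88  -2.41  -9.84] rows@3.5cm 8.206518066482897
```

Emit:
play_rows(
  plan=[
    [-1.0,1.5,1.5,-3],
    [-1.5,2.5,1.5,-3],
    [-1.6,2.7,1.1,0],
    [-1.6,2.7,1.1,0],
    [-1.6,2.7,1.1,0],
    [-1.6,2.7,1.1,0],
    [-1.6,2.7,1.1,0],
    [-1.6,2.7,1.1,0],
  ],
)

```text
t: 4.15
eef_pos: [445.4, 596.4, 883.0]
eef_rot: [[0.111, 0.972, 0.205], [0.719, -0.221, 0.659], [0.686, 0.074, -0.724]]
force: [0.2, 0.1, -0.0]
grip_width: 84.9
```

```bash
python3 st.py;python3 to.py "(600,500,700)" "(750,200,550)" "(650,-50,450)"
```

```text
t 4.15 q [-1.154  0.224  0.411  0.886 -0.427  1.355 -1.037] p [445.367 596.437 883.039] F [ 0.165  0.087 -0.04 ] w 84.9
[[ 0.111  0.972  0.205]
 [ 0.719 -0.221  0.659]
 [ 0.686  0.074 -0.724]]
grasp in lathe [ 250.403 -409.985  896.791] tcp [ 249.163 -423.036  883.039]
tool axes in lathe (cols)
 [[ 0.039 -0.997 -0.065]
 [-0.727  0.017 -0.687]
 [ 0.686  0.074 -0.724]] lean 43.50227991062396 F lathe [-0.144 -0.119 -0.04 ]
(600,500,700) tool cm [-17.77  15.82  10.07] rows@3.5cm 7.379767961531317
(750,200,550) tool cm [-30.19  20.11  -5.83] rows@3.5cm 10.49781318335648
(650,-50,450) tool cm [-25.95  -4.93 -11.28] rows@3.5cm 8.206518066482898
```

Emit:
play_rows(
  plan=[
    [-2.2,2.0,1.2,0],
    [-2.2,2.0,1.2,0],
    [-2.2,2.0,1.2,0],
    [-2.2,2.0,1.2,0],
    [-2.2,2.0,1.2,0],
    [-2.2,2.0,1.2,0],
    [-2.2,2.0,1.2,0],
    [-2.2,2.0,1.2,0],
  ],
)

```text
t: 4.82
eef_pos: [608.9, 469.9, 725.2]
eef_rot: [[0.102, 0.966, 0.239], [0.701, -0.24, 0.672], [0.706, 0.099, -0.701]]
force: [0.7, 0.6, 0.5]
grip_width: 85.1
```

```bash
python3 st.py;python3 to.py "(750,200,550)" "(650,-50,450)"
```

```text
t 4.82 q [-0.839  0.228  0.422  1.275 -0.694  1.118 -0.52 ] p [608.946 469.865 725.216] F [0.657 0.616 0.501] w 85.1
[[ 0.102  0.966  0.239]
 [ 0.701 -0.24   0.672]
 [ 0.706  0.099 -0.701]]
grasp in lathe [  64.881 -319.371  738.536] tcp [  63.057 -332.797  725.216]
tool axes in lathe (cols)
 [[ 0.045 -0.994 -0.096]
 [-0.707  0.037 -0.707]
 [ 0.706  0.099 -0.701]] lean 45.22756673966461 F lathe [-0.516 -0.738  0.501]
(750,200,550) tool cm [-29.85  18.36  -2.47] rows@3.5cm 10.037650320398193
(650,-50,450) tool cm [-25.6   -4.64 -12.18] rows@3.5cm 8.206518066482898
```

Emit:
play_rows(
  plan=[
    [-2.2,1.5,-0.3,0],
    [-2.2,1.5,-0.3,0],
    [-2.2,1.5,-0.3,0],
    [-2.2,1.5,-0.3,0],
    [-2.2,1.4,-0.4,0],
    [-2.2,1.4,-0.4,0],
    [-2.2,1.4,-0.4,0],
    [-2.2,1.4,-0.4,0],
  ],
)

```text
t: 5.48
eef_pos: [696.3, 277.8, 647.0]
eef_rot: [[0.088, 0.96, 0.265], [0.696, -0.25, 0.673], [0.713, 0.125, -0.69]]
force: [0.7, 0.7, 1.0]
grip_width: 85.4
```

```bash
python3 st.py;python3 to.py "(750,200,550)" "(650,-50,450)"
```

```text
t 5.48 q [-0.507  0.275  0.454  1.406 -0.901  1.203 -0.073] p [696.268 277.795 646.968] F [0.72  0.701 0.964] w 85.4
[[ 0.088  0.96   0.265]
 [ 0.696 -0.25   0.673]
 [ 0.713  0.125 -0.69 ]]
grasp in lathe [ -59.588 -149.228  660.084] tcp [ -61.886 -162.782  646.968]
tool axes in lathe (cols)
 [[ 0.057 -0.991 -0.121]
 [-0.699  0.047 -0.713]
 [ 0.713  0.125 -0.69 ]] lean 45.94136234440182 F lathe [-0.561 -0.834  0.964]
(750,200,550) tool cm [-11.85   5.89   2.88] rows@3.5cm 3.8695109500453757
(650,-50,450) tool cm [-25.41  -4.61 -12.58] rows@3.5cm 8.206518066482897
```

Emit:
play_rows(
  plan=[
    [-3,0,-0.9,0],
    [-3,0,-0.9,0],
    [-3,0,-0.9,0],
    [-3,0,-0.9,0],
    [-3,0,-0.9,0],
    [-3,0,-0.9,0],
    [-3,0,-0.9,0],
    [-3,0,-0.9,0],
  ],
)

```text
t: 6.15
eef_pos: [650.4, 42.2, 541.7]
eef_rot: [[0.068, 0.953, 0.295], [0.698, -0.257, 0.669], [0.713, 0.161, -0.682]]
force: [0.7, -0.2, -0.3]
grip_width: 85.1
```

```bash
python3 st.py;python3 - <<'E'
from ik import *
np.set_printoptions(precision=2,suppress=True)
L=pickle.load(open("log.pkl","rb"));q,p,R=L[-1]
for d in (169,119,79,19):
    x=sleeve_tcp(4.458,R,174,19)-(d-19)*R[:,2];q,e,eo=ik(x,R,q);print(x,q,e,eo)
for a in np.linspace(4.458,12.57,12):
    q,e,eo=ik(sleeve_tcp(a,R),R,q);print(round(a,2),q,round(e,2),round(eo,2))
E
python3 to.py "sleeve_tcp(4.458,R,174,19)-150*R[:,2]" 2>/dev/null
```

```text
t 6.15 q [-0.16   0.266  0.495  1.676 -0.991  1.306  0.44 ] p [650.402  42.228 541.665] F [ 0.709 -0.172 -0.305] w 85.1
[[ 0.068  0.953  0.295]
 [ 0.698 -0.257  0.669]
 [ 0.713  0.161 -0.682]]
grasp in lathe [-62.547  90.774 554.626] tcp [-65.428  77.183 541.665]
tool axes in lathe (cols)
 [[ 0.077 -0.985 -0.152]
 [-0.697  0.055 -0.715]
 [ 0.713  0.161 -0.682]] lean 46.359195545882116 F lathe [-0.729  0.022 -0.305]
[ 466.2  -113.76  263.  ] [ 0.42  0.45  0.27  2.2  -1.05  1.13  1.27] 7.012009376888025e-05 5.81448696786263e-05
[480.97 -80.32 228.9 ] [ 0.69  0.49 -0.2   2.22 -1.05  0.86  1.2 ] 6.78011502980562e-05 5.8443082126448494e-05
[492.79 -53.56 201.61] [ 0.82  0.57 -0.48  2.24 -1.05  0.67  1.15] 3.462819033249264e-05 2.9543727625176214e-05
[510.52 -13.43 160.68] [ 0.91  0.72 -0.76  2.27 -1.05  0.4   1.11] 3.47234706539384e-05 2.859580219315704e-05
4.46 [ 0.91  0.72 -0.76  2.27 -1.05  0.4   1.11] 0.0 0.0
5.2 [ 0.89  0.61 -0.71  2.23 -0.99  0.52  1.  ] 0.0 0.0
5.93 [ 0.84  0.57 -0.65  2.14 -0.92  0.62  0.87] 0.0 0.0
6.67 [ 0.78  0.6  -0.61  2.04 -0.87  0.65  0.81] 0.0 0.0
7.41 [ 0.75  0.68 -0.59  1.99 -0.85  0.62  0.81] 0.0 0.0
8.15 [ 0.75  0.76 -0.61  2.   -0.87  0.54  0.88] 0.0 0.0
8.88 [ 0.8   0.82 -0.67  2.08 -0.91  0.44  0.98] 0.0 0.0
9.62 [ 0.88  0.84 -0.76  2.18 -0.95  0.34  1.05] 0.0 0.0
10.36 [ 0.93  0.79 -0.81  2.25 -0.98  0.33  1.07] 0.0 0.0
11.1 [ 0.94  0.68 -0.8   2.26 -0.96  0.42  1.  ] 0.0 0.0
11.83 [ 0.9   0.6  -0.75  2.19 -0.9   0.55  0.88] 0.0 0.0
12.57 [ 0.85  0.59 -0.69  2.09 -0.85  0.62  0.79] 0.0 0.0
```

```bash
cat > go.py <<'E'
# target: a, y, back distance -> tool-frame cm
import sys
from rig import get_state
from ik import *
np.set_printoptions(precision=2,suppress=True)
s=get_state();R=s["eef_rot"];p=s["eef_pos"]
a,y,b=map(float,sys.argv[1:4]);dep=float(sys.argv[4]) if len(sys.argv)>4 else 19
x=sleeve_tcp(a,R,y,dep)-b*R[:,2];print("tool cm",R.T@(x-p)/10,"world",x)
E
python3 go.py 4.458 174 150; python3 go.py 4.458 174 0
```

```text
tool cm [-32.   -18.03   3.13] world [ 466.2  -113.76  263.  ]
tool cm [-32.   -18.03  18.13] world [510.52 -13.43 160.68]
```

Emit:
play_rows(
  plan=[
    [-2.4,-1.6,0,-0.6],
    [-2.4,-1.6,0,-0.6],
    [-2.4,-1.6,0,-0.6],
    [-2.4,-1.6,0,-0.6],
    [-2.4,-1.6,0,-0.6],
    [-2.4,-1.6,0,-0.6],
    [-2.4,-1.6,0,-0.6],
    [-2.4,-1.6,0,-0.6],
  ],
  fingers=5.5,
)

```text
t: 6.82
eef_pos: [514.5, -81.7, 393.7]
eef_rot: [[-0.034, 0.943, 0.33], [0.729, -0.203, 0.654], [0.684, 0.262, -0.681]]
force: [0.2, 0.2, -0.1]
grip_width: 54.8
```

```bash
python3 st.py;python3 go.py 4.458 174 150
```

```text
t 6.82 q [ 0.125  0.282  0.504  2.052 -1.017  1.26   1.072] p [514.499 -81.733 393.734] F [ 0.232  0.239 -0.131] w 54.8
[[-0.034  0.943  0.33 ]
 [ 0.729 -0.203  0.654]
 [ 0.684  0.262 -0.681]]
grasp in lathe [ 45.663 239.89  406.664] tcp [ 42.087 226.435 393.734]
tool axes in lathe (cols)
 [[ 0.183 -0.965 -0.188]
 [-0.706  0.005 -0.708]
 [ 0.684  0.262 -0.681]] lean 46.13817014329261 F lathe [-0.178 -0.282 -0.131]
tool cm [-10.98  -7.8    5.2 ] world [ 461.7  -111.85  262.79]
```

Emit:
play_rows(
  plan=[
    [-1.4,-1.0,0.7,0],
    [-1.4,-1.0,0.7,0],
    [-1.4,-1.0,0.7,0],
    [-1.4,-1.0,0.7,0],
    [-1.4,-1.0,0.7,0],
    [-1.4,-1.0,0.7,0],
    [-1.4,-1.0,0.7,0],
    [-1.4,-1.0,0.7,0],
  ],
)

```text
t: 7.48
eef_pos: [457.8, -123.2, 266.2]
eef_rot: [[-0.05, 0.934, 0.355], [0.747, -0.201, 0.633], [0.662, 0.297, -0.688]]
force: [0.6, -0.2, -0.4]
grip_width: 55.0
```

```bash
python3 st.py;python3 go.py 4.458 174 0; python3 - <<'E'
from rig import *
import cv2,pickle
for n in ["scene","side","wrist"]:
    d=get_image(n);cv2.imwrite(f"pics/{n}1.png",d["img"]);pickle.dump(d,open(f"{n}1.pkl","wb"))
E
```

```text
t 7.48 q [ 0.642  0.408  0.009  2.225 -1.042  0.989  1.378] p [ 457.804 -123.153  266.183] F [ 0.62  -0.246 -0.423] w 55.0
[[-0.05   0.934  0.355]
 [ 0.747 -0.201  0.633]
 [ 0.662  0.297 -0.688]]
grasp in lathe [ 93.175 291.787 279.253] tcp [ 89.056 278.626 266.183]
tool axes in lathe (cols)
 [[ 0.202 -0.955 -0.217]
 [-0.721  0.004 -0.693]
 [ 0.662  0.297 -0.688]] lean 45.19695109018867 F lathe [-0.657  0.113 -0.423]
tool cm [ 0.89 -0.29 16.08] world [511.64 -14.1  160.57]
```

View pics/wrist1.png

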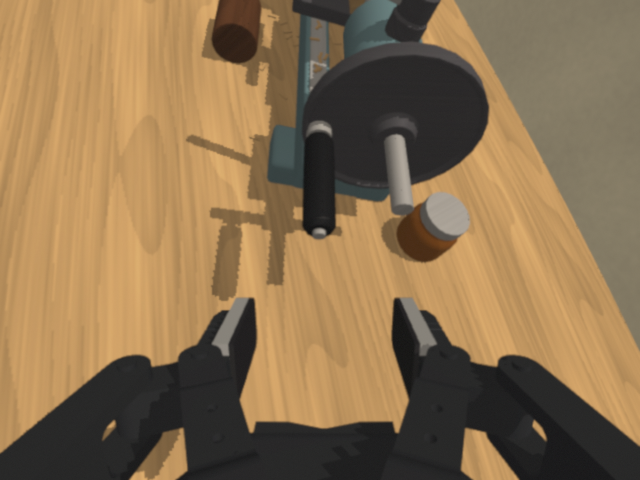

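View pics/scene1.png

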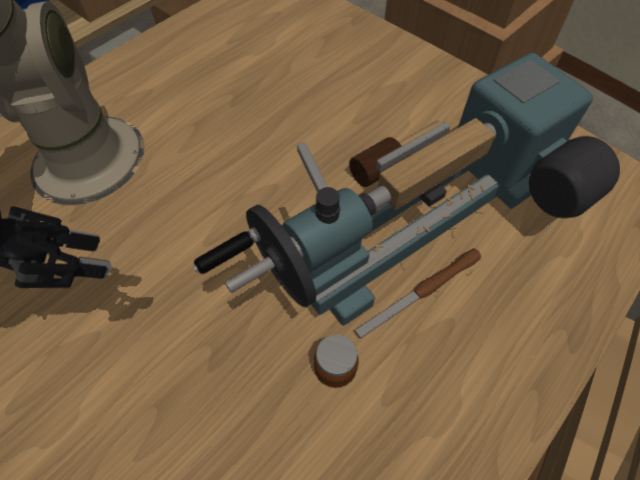

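Wrist view: the sleeve runs from (319,128) to its outer end at (318,228), centred between the pads (250 and 398). The bar end is at (402,210). I'll check these against the fit.

```bash
python3 - <<'E'
from ik import *
d=pickle.load(open("wrist1.pkl","rb"));a=4.458
for X in [(-65*np.sin(a),187,190+65*np.cos(a)),(-65*np.sin(a),97,190+65*np.cos(a)),(0,167,190)]: print(proj(d,L2W(pose,X)))
print(proj(d,sleeve_tcp(a,np.eye(3),174,0)))
E
sed -n 1,1p /dev/null; python3 - <<'E'
import cv2
a=cv2.imread("pics/wrist1.png")[100:260,270:440];cv2.imwrite("pics/w1c.png",cv2.resize(a,None,fx=3.5,fy=3.5,interpolation=cv2.INTER_CUBIC))
E
```

```text
[[322.6063771  231.80575613]]
[[321.96070689 140.21423805]]
[[405.69683088 210.59376433]]
[[322.5009004 216.9093564]]
```

View pics/w1c.png

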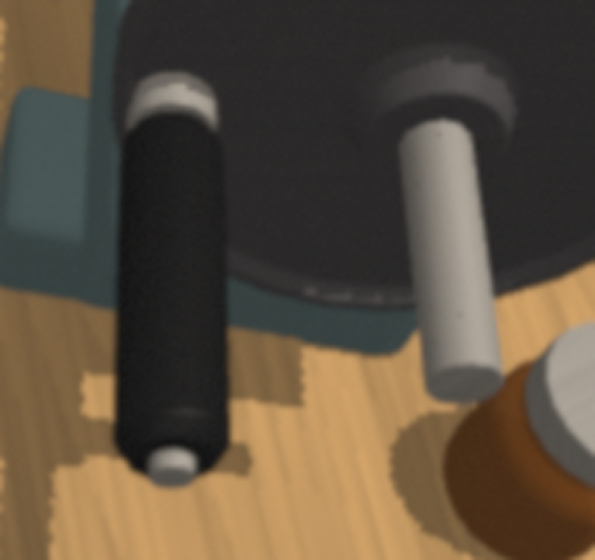

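```bash
python3 - <<'E'
from ik import *
v=pickle.load(open("pose.pkl","rb"));v[:2]+=(Rl@[1.5,0,0])[:2];pickle.dump(v,open("pose.pkl","wb"))
E
python3 go.py 4.458 175 0
```

```text
tool cm [ 0.84 -0.42 16.  ] world [509.96 -14.75 160.59]
```

Emit:
play_rows(
  plan=[
    [0.1,-0.05,1.4,0],
    [0.1,-0.05,1.4,0],
    [0.1,-0.05,1.4,0],
    [0.1,-0.05,1.4,0],
    [0.1,-0.05,1.4,0],
    [0.1,-0.05,1.4,0],
    [0.1,-0.05,1.4,0],
    [0,0,0,0],
  ],
)

```text
t: 8.3
eef_pos: [499.5, -57.9, 211.1]
eef_rot: [[-0.053, 0.928, 0.368], [0.762, -0.2, 0.616], [0.646, 0.313, -0.697]]
force: [-1.0, 0.5, 0.5]
grip_width: 54.9
```

```bash
python3 st.py;python3 go.py 4.458 175 0
```

```text
t 8.3 q [ 0.982  0.576 -0.713  2.27  -1.035  0.498  1.239] p [499.524 -57.936 211.103] F [-0.959  0.532  0.521] w 54.9
[[-0.053  0.928  0.368]
 [ 0.762 -0.2    0.616]
 [ 0.646  0.313 -0.697]]
grasp in lathe [ 64.566 219.118 224.338] tcp [ 60.135 206.226 211.103]
tool axes in lathe (cols)
 [[ 0.209 -0.95  -0.233]
 [-0.735  0.005 -0.679]
 [ 0.646  0.313 -0.697]] lean 44.24828623860237 F lathe [ 1.048 -0.323  0.521]
tool cm [-0.07 -1.45  6.56] world [510.22 -15.1  160.41]
```

Emit:
play_rows(
  plan=[
    [0,-0.5,0,0],
    [0,-0.5,0,0],
    [0,-0.4,0.3,0],
    [0,0,0.8,0],
    [0,0,1,0],
    [0,0,1,0],
    [0,0,1,0],
    [0,0,0,0],
  ],
)

```text
t: 8.97
eef_pos: [501.4, -32.1, 179.0]
eef_rot: [[-0.053, 0.928, 0.37], [0.77, -0.197, 0.606], [0.635, 0.317, -0.704]]
force: [0.0, -0.1, -0.4]
grip_width: 55.1
```

```bash
python3 st.py;python3 go.py 4.458 175 0;python3 - <<'E'
from rig import *
import cv2,pickle
for n in ["wrist"]:
    d=get_image(n);cv2.imwrite(f"pics/{n}2.png",d["img"]);pickle.dump(d,open(f"{n}2.pkl","wb"))
E
```

```text
t 8.97 q [ 1.035  0.693 -0.906  2.315 -1.035  0.275  1.225] p [501.355 -32.079 178.985] F [ 0.034 -0.059 -0.374] w 55.1
[[-0.053  0.928  0.37 ]
 [ 0.77  -0.197  0.606]
 [ 0.635  0.317 -0.704]]
grasp in lathe [ 68.166 193.259 192.365] tcp [ 63.659 180.544 178.985]
tool axes in lathe (cols)
 [[ 0.211 -0.948 -0.237]
 [-0.743  0.002 -0.669]
 [ 0.635  0.317 -0.704]] lean 43.54110612331192 F lathe [-0.045  0.051 -0.374]
tool cm [ 0.06 -0.1   2.67] world [510.25 -15.29 160.26]
```

View pics/wrist2.png

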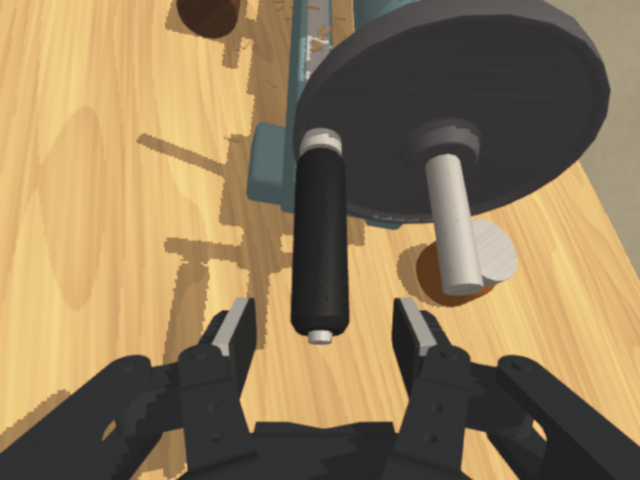

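```bash
cat > pw.py <<'E'
from ik import *
np.set_printoptions(precision=2,suppress=True)
L=pickle.load(open("log.pkl","rb"));q,p,R=L[-1]
for a in np.linspace(4.458,12.57,14):
    q,e,eo=ik(sleeve_tcp(a,R,175),R,q);print(round(a,2),q,round(e,2),round(eo,2))
E
python3 pw.py
```

```text
4.46 [ 1.03  0.77 -0.98  2.33 -1.05  0.16  1.23] 0.0 0.0
5.08 [ 1.01  0.65 -0.92  2.3  -1.01  0.29  1.14] 0.0 0.0
5.71 [ 0.96  0.58 -0.84  2.23 -0.94  0.41  1.03] 0.0 0.0
6.33 [ 0.89  0.57 -0.77  2.14 -0.89  0.47  0.96] 0.0 0.0
6.95 [ 0.84  0.62 -0.73  2.07 -0.86  0.47  0.93] 0.0 0.0
7.58 [ 0.82  0.69 -0.72  2.05 -0.85  0.43  0.96] 0.0 0.0
8.2 [ 0.83  0.77 -0.75  2.07 -0.86  0.35  1.02] 0.0 0.0
8.83 [ 0.88  0.85 -0.83  2.13 -0.87  0.23  1.08] 0.0 0.0
9.45 [ 0.95  0.89 -0.92  2.21 -0.88  0.13  1.11] 0.0 0.0
10.07 [ 0.99  0.86 -0.96  2.29 -1.05  0.11  1.27] 0.23 0.18
10.7 [ 1.03  0.78 -0.99  2.33 -1.05  0.15  1.23] 0.0 0.0
11.32 [ 1.01  0.66 -0.93  2.3  -1.01  0.28  1.15] 0.0 0.0
11.95 [ 0.96  0.58 -0.85  2.23 -0.95  0.4   1.04] 0.0 0.0
12.57 [ 0.9   0.57 -0.78  2.15 -0.89  0.47  0.96] 0.0 0.0
```

Emit:
play_rows(
  plan=[
    [0,-0.1,0.7,0],
    [0,-0.1,0.7,0],
    [0,0,0.7,0],
    [0,0,0.5,0],
    [0,0,0,0],
    [0,0,0,0],
    [0,0,0,0],
    [0,0,0,0],
  ],
)

```text
t: 9.68
eef_pos: [507.9, -19.6, 161.4]
eef_rot: [[-0.051, 0.927, 0.371], [0.774, -0.198, 0.601], [0.631, 0.318, -0.708]]
force: [0.2, 0.8, 0.2]
grip_width: 54.8
```

```bash
python3 st.py;python3 go.py 4.458 175 0
```

```text
t 9.68 q [ 1.034  0.762 -0.976  2.326 -1.034  0.165  1.216] p [507.867 -19.594 161.36 ] F [0.157 0.822 0.151] w 54.8
[[-0.051  0.927  0.371]
 [ 0.774 -0.198  0.601]
 [ 0.631  0.318 -0.708]]
grasp in lathe [ 64.404 179.61  174.812] tcp [ 59.852 166.987 161.36 ]
tool axes in lathe (cols)
 [[ 0.209 -0.948 -0.24 ]
 [-0.747  0.003 -0.664]
 [ 0.631  0.318 -0.708]] lean 43.17792552677296 F lathe [ 0.016 -0.837  0.151]
tool cm [0.24 0.1  0.42] world [510.28 -15.39 160.19]
```

Emit:
play_rows(
  plan=[
    [0.2,0.1,0.4,0],
    [0.1,0,0.2,0],
    [0,0,0,0],
    [0,0,0,0],
    [0,0,0,0],
    [0,0,0,0],
    [0,0,0,0],
    [0,0,0,0],
  ],
)

```text
t: 10.35
eef_pos: [511.2, -13.8, 159.7]
eef_rot: [[-0.051, 0.927, 0.372], [0.775, -0.198, 0.6], [0.629, 0.319, -0.709]]
force: [-0.8, -0.8, 0.8]
grip_width: 54.9
```

Emit:
play_rows(
  plan=[
    [0,0,0,0],
    [0,0,0,0],
    [0,0,0,0],
    [0,0,0,0],
    [0,0,0,0],
    [0,0,0,0],
    [0,0,0,0],
    [0,0,0,0],
  ],
  fingers=1.5,
  newtons=60,
)

```text
t: 11.02
eef_pos: [510.2, -13.9, 159.2]
eef_rot: [[-0.051, 0.927, 0.371], [0.775, -0.197, 0.6], [0.629, 0.318, -0.709]]
force: [-0.5, -1.2, 0.8]
grip_width: 24.0
```

```bash
python3 st.py;python3 go.py 4.458 175 0;python3 - <<'E'
from rig import *
import cv2,pickle
for n in ["wrist"]:
    d=get_image(n);cv2.imwrite(f"pics/{n}3.png",d["img"]);pickle.dump(d,open(f"{n}3.pkl","wb"))
E
```

```text
t 11.02 q [ 1.028  0.774 -0.994  2.328 -1.034  0.14   1.207] p [510.187 -13.891 159.241] F [-0.482 -1.212  0.81 ] w 24.0
[[-0.051  0.927  0.371]
 [ 0.775 -0.197  0.6  ]
 [ 0.629  0.318 -0.709]]
grasp in lathe [ 63.302 173.53  172.715] tcp [ 58.754 160.929 159.241]
tool axes in lathe (cols)
 [[ 0.209 -0.948 -0.239]
 [-0.748  0.002 -0.663]
 [ 0.629  0.318 -0.709]] lean 43.08365697692628 F lathe [0.222 1.285 0.81 ]
tool cm [-0.06  0.07 -0.15] world [510.27 -15.41 160.17]
```

View pics/wrist3.png

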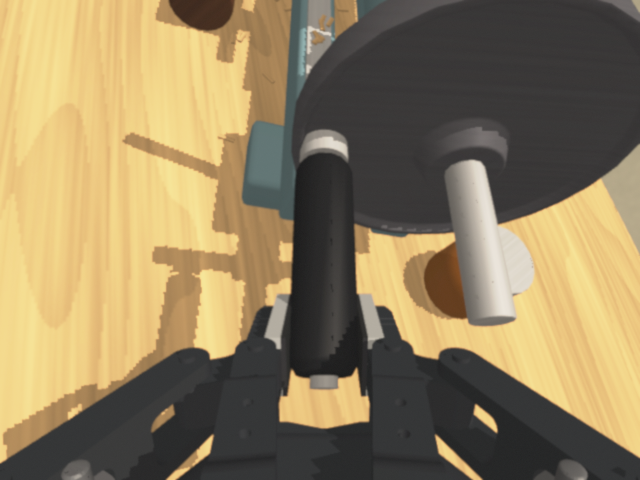

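Gripped: the wrist view shows the sleeve between the pads at (325,340) and the opening is 24 mm. Now I'll wind, working out each arc in tool axes.

```bash
cat > wind.py <<'E'
import sys
from rig import get_state
from ik import *
np.set_printoptions(precision=3,suppress=True)
s=get_state();R=s["eef_rot"];g=Rl.T@(s["eef_pos"]-19*R[:,2]-[pose[0],pose[1],0]);Q=Rl.T@R
off=np.array(eval(sys.argv[2])) if len(sys.argv)>2 else np.zeros(2) # centre offset x,z
dx,dz=g[0]-off[0],g[2]-190-off[1];a=np.arctan2(-dx,dz)%(2*np.pi);r=np.hypot(dx,dz)
print("t",round(s["t"],2),"a",round(a,3),"r",round(r,1),"y",round(g[1],1),"F",Rl.T@s["force"],"T",s["torque"],"w",round(s["grip_width"],1),"q",s["joint_pos"])
print("lean",round(np.degrees(np.arctan2(-Q[1,2],-Q[2,2])),1),"yy",Q[1,1].round(3),"zx",Q[0,2].round(3))
D=float(sys.argv[1]);yt=float(sys.argv[3]) if len(sys.argv)>3 else 174
P=np.array([g[0]-0,g[1],g[2]])
for k in range(1,9):
    ak=a+D*k;rk=r+(65-r)*k/8
    N=np.array([off[0]-rk*np.sin(ak),g[1]+(yt-g[1])*k/8,190+off[1]+rk*np.cos(ak)])
    d=Q.T@(N-P)/10;P=N;print("[%.2f, %.2f, %.2f, 0],"%tuple(d),end=" ")
print()
try:W=pickle.load(open("wl.pkl","rb"))
except:W=[]
W.append(g);pickle.dump(W,open("wl.pkl","wb"))
E
python3 wind.py 0.13
```

```text
t 11.07 a 4.446 r 65.6 y 173.6 F [ 0.341  0.545 -0.321] T [-0.699  0.489  0.083] w 24.0 q [ 1.028  0.774 -0.994  2.328 -1.034  0.14   1.207]
lean 43.1 yy 0.002 zx -0.239
[0.56, 0.11, -0.64, 0], [0.54, 0.22, -0.62, 0], [0.52, 0.32, -0.59, 0], [0.48, 0.42, -0.55, 0], [0.44, 0.51, -0.51, 0], [0.40, 0.60, -0.45, 0], [0.34, 0.67, -0.39, 0], [0.28, 0.73, -0.32, 0],
```

Emit:
play_rows(
  plan=[
    [0.56,0.11,-0.64,0],
    [0.54,0.22,-0.62,0],
    [0.52,0.32,-0.59,0],
    [0.48,0.42,-0.55,0],
    [0.44,0.51,-0.51,0],
    [0.4,0.6,-0.45,0],
    [0.34,0.67,-0.39,0],
    [0.28,0.73,-0.32,0],
  ],
)

```text
t: 11.73
eef_pos: [524.3, -16.9, 220.6]
eef_rot: [[-0.048, 0.93, 0.365], [0.775, -0.196, 0.601], [0.631, 0.312, -0.711]]
force: [3.0, 3.3, -10.5]
grip_width: 24.0
```

```bash
python3 wind.py 0.14
```

```text
t 11.73 a 5.448 r 65.7 y 173.6 F [ -2.31   -3.834 -10.48 ] T [-1.378  0.634 -0.098] w 24.0 q [ 0.965  0.589 -0.858  2.257 -0.969  0.374  1.065]
lean 43.0 yy 0.0 zx -0.233
[0.26, 0.83, -0.29, 0], [0.18, 0.88, -0.20, 0], [0.09, 0.90, -0.11, 0], [0.01, 0.91, -0.02, 0], [-0.08, 0.91, 0.08, 0], [-0.16, 0.88, 0.17, 0], [-0.24, 0.84, 0.26, 0], [-0.31, 0.78, 0.35, 0],
```

Emit:
play_rows(
  plan=[
    [0.26,0.83,-0.29,0],
    [0.18,0.88,-0.2,0],
    [0.09,0.9,-0.11,0],
    [0.01,0.91,-0.02,0],
    [-0.08,0.91,0.08,0],
    [-0.16,0.88,0.17,0],
    [-0.24,0.84,0.26,0],
    [-0.31,0.78,0.35,0],
  ],
)

```text
t: 12.4
eef_pos: [587.7, -30.2, 239.4]
eef_rot: [[-0.047, 0.933, 0.356], [0.774, -0.191, 0.604], [0.632, 0.304, -0.713]]
force: [-5.5, -1.4, -1.5]
grip_width: 24.2
```

```bash
python3 wind.py 0.14
```

```text
t 12.4 a 0.252 r 65.1 y 173.6 F [ 5.114  2.503 -1.452] T [-0.863  1.206  0.396] w 24.2 q [ 0.847  0.576 -0.725  2.106 -0.86   0.498  0.919]
lean 43.0 yy -0.005 zx -0.224
[-0.36, 0.73, 0.40, 0], [-0.43, 0.65, 0.47, 0], [-0.48, 0.56, 0.53, 0], [-0.53, 0.45, 0.59, 0], [-0.57, 0.34, 0.63, 0], [-0.59, 0.22, 0.66, 0], [-0.61, 0.09, 0.67, 0], [-0.61, -0.04, 0.68, 0],
```

Emit:
play_rows(
  plan=[
    [-0.36,0.73,0.4,0],
    [-0.43,0.65,0.47,0],
    [-0.48,0.56,0.53,0],
    [-0.53,0.45,0.59,0],
    [-0.57,0.34,0.63,0],
    [-0.59,0.22,0.66,0],
    [-0.61,0.09,0.67,0],
    [-0.61,-0.04,0.68,0],
  ],
)

```text
t: 13.07
eef_pos: [634.0, -39.9, 187.2]
eef_rot: [[-0.045, 0.937, 0.347], [0.77, -0.189, 0.61], [0.637, 0.295, -0.713]]
force: [-8.0, -3.3, 3.5]
grip_width: 24.0
```

```bash
python3 wind.py 0.14
```

```text
t 13.07 a 1.403 r 64.5 y 173.6 F [7.112 4.82  3.495] T [-0.502  1.392  0.597] w 24.0 q [ 0.788  0.699 -0.687  2.033 -0.828  0.454  0.929]
lean 43.2 yy -0.008 zx -0.215
[-0.59, -0.18, 0.66, 0], [-0.57, -0.30, 0.63, 0], [-0.54, -0.41, 0.60, 0], [-0.49, -0.52, 0.55, 0], [-0.44, -0.62, 0.49, 0], [-0.38, -0.71, 0.42, 0], [-0.31, -0.78, 0.35, 0], [-0.23, -0.84, 0.26, 0],
```

Emit:
play_rows(
  plan=[
    [-0.59,-0.18,0.66,0],
    [-0.57,-0.3,0.63,0],
    [-0.54,-0.41,0.6,0],
    [-0.49,-0.52,0.55,0],
    [-0.44,-0.62,0.49,0],
    [-0.38,-0.71,0.42,0],
    [-0.31,-0.78,0.35,0],
    [-0.23,-0.84,0.26,0],
  ],
)

```text
t: 13.73
eef_pos: [608.4, -34.4, 123.9]
eef_rot: [[-0.043, 0.938, 0.345], [0.763, -0.191, 0.617], [0.644, 0.29, -0.708]]
force: [-4.1, -3.3, 12.4]
grip_width: 24.1
```

```bash
python3 wind.py 0.1; python3 - <<'E'
from rig import *
import cv2
cv2.imwrite("pics/scene4.png",get_image("scene")["img"][180:340,120:360].repeat(3,0).repeat(3,1))
E
python3 st.py >/dev/null; python3 - <<'E'
from ik import *
np.set_printoptions(precision=2,suppress=True)
L=pickle.load(open("log.pkl","rb"));q,p,R=L[-1]
for a in np.linspace(2.5,6.3,12):
    q,e,eo=ik(sleeve_tcp(a,R,175),R,q);print(round(a,2),q,round(e,2),round(eo,2))
E
```

```text
t 13.73 a 2.522 r 64.7 y 173.6 F [ 3.288  4.086 12.386] T [ 0.219  0.117 -0.004] w 24.1 q [ 0.85   0.827 -0.777  2.111 -0.868  0.295  1.053]
lean 43.6 yy -0.005 zx -0.21
[-0.12, -0.62, 0.13, 0], [-0.08, -0.64, 0.08, 0], [-0.04, -0.65, 0.04, 0], [0.01, -0.65, -0.01, 0], [0.05, -0.64, -0.06, 0], [0.09, -0.63, -0.11, 0], [0.14, -0.62, -0.15, 0], [0.18, -0.59, -0.20, 0], 
2.5 [ 0.85  0.82 -0.77  2.11 -0.86  0.31  1.05] 0.0 0.0
2.85 [ 0.88  0.85 -0.82  2.15 -0.88  0.25  1.08] 0.0 0.0
3.19 [ 0.92  0.86 -0.86  2.2  -0.89  0.2   1.1 ] 0.0 0.0
3.54 [ 0.96  0.86 -0.91  2.24 -0.9   0.16  1.11] 0.0 0.0
3.88 [ 0.99  0.84 -0.94  2.28 -0.91  0.15  1.11] 0.0 0.0
4.23 [ 1.    0.8  -0.95  2.3  -0.92  0.18  1.1 ] 0.0 0.0
4.57 [ 1.01  0.74 -0.95  2.31 -0.92  0.22  1.08] 0.0 0.0
4.92 [ 1.01  0.68 -0.93  2.29 -0.91  0.29  1.04] 0.0 0.0
5.26 [ 0.99  0.63 -0.89  2.26 -0.89  0.36  1.  ] 0.0 0.0
5.61 [ 0.97  0.59 -0.86  2.22 -0.86  0.42  0.95] 0.0 0.0
5.95 [ 0.94  0.58 -0.82  2.17 -0.84  0.47  0.9 ] 0.0 0.0
6.3 [ 0.9   0.58 -0.79  2.12 -0.81  0.49  0.87] 0.0 0.0
```

View pics/scene4.png

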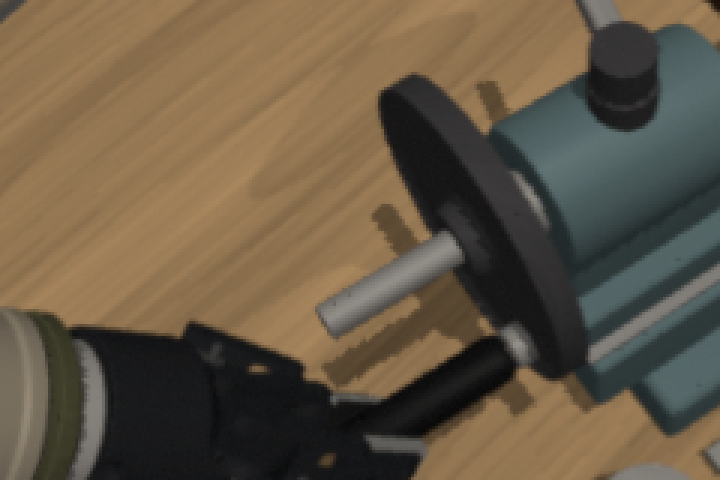

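The wheel is turning and the sleeve is held at (440,400) in the crop. The hand is clear of the bar end at (328,320). I'll continue through the bottom.

Emit:
play_rows(
  plan=[
    [-0.15,-0.75,0.15,0],
    [-0.1,-0.77,0.1,0],
    [-0.04,-0.78,0.04,0],
    [0.02,-0.78,-0.02,0],
    [0.08,-0.77,-0.09,0],
    [0.14,-0.75,-0.15,0],
    [0.2,-0.72,-0.21,0],
    [0.25,-0.68,-0.28,0],
  ],
)

```text
t: 14.45
eef_pos: [560.8, -24.5, 112.8]
eef_rot: [[-0.043, 0.932, 0.359], [0.764, -0.201, 0.613], [0.644, 0.301, -0.704]]
force: [4.3, 5.9, -9.1]
grip_width: 23.6
```

```bash
python3 wind.py 0.13
```

```text
t 14.45 a 3.317 r 64.8 y 173.7 F [-2.958 -6.668 -9.121] T [-1.292  0.484 -0.039] w 23.6 q [ 0.952  0.879 -0.912  2.227 -0.924  0.145  1.144]
lean 43.8 yy 0.005 zx -0.225
[0.29, -0.72, -0.33, 0], [0.35, -0.66, -0.39, 0], [0.40, -0.59, -0.45, 0], [0.45, -0.50, -0.51, 0], [0.49, -0.41, -0.55, 0], [0.52, -0.31, -0.58, 0], [0.55, -0.21, -0.61, 0], [0.56, -0.10, -0.62, 0],
```

Emit:
play_rows(
  plan=[
    [0.29,-0.72,-0.33,0],
    [0.35,-0.66,-0.39,0],
    [0.4,-0.59,-0.45,0],
    [0.45,-0.5,-0.51,0],
    [0.49,-0.41,-0.55,0],
    [0.52,-0.31,-0.58,0],
    [0.55,-0.21,-0.61,0],
    [0.56,-0.1,-0.62,0],
  ],
)

```text
t: 15.12
eef_pos: [512.1, -14.1, 152.8]
eef_rot: [[-0.041, 0.932, 0.359], [0.763, -0.203, 0.614], [0.645, 0.299, -0.703]]
force: [3.5, 1.8, -5.6]
grip_width: 23.8
```

```bash
python3 wind.py 0.13
```

```text
t 15.12 a 4.34 r 65.6 y 173.6 F [-3.062 -2.454 -5.602] T [-1.171  0.313 -0.023] w 23.8 q [ 1.022  0.793 -0.981  2.317 -0.985  0.154  1.158]
lean 43.8 yy 0.007 zx -0.225
[0.57, 0.00, -0.63, 0], [0.56, 0.11, -0.63, 0], [0.55, 0.22, -0.61, 0], [0.53, 0.33, -0.58, 0], [0.49, 0.42, -0.54, 0], [0.45, 0.52, -0.50, 0], [0.40, 0.60, -0.44, 0], [0.35, 0.67, -0.38, 0],
```

Emit:
play_rows(
  plan=[
    [0.57,0.0,-0.63,0],
    [0.56,0.11,-0.63,0],
    [0.55,0.22,-0.61,0],
    [0.53,0.33,-0.58,0],
    [0.49,0.42,-0.54,0],
    [0.45,0.52,-0.5,0],
    [0.4,0.6,-0.44,0],
    [0.35,0.67,-0.38,0],
  ],
)

```text
t: 15.78
eef_pos: [531.4, -18.6, 228.5]
eef_rot: [[-0.046, 0.926, 0.376], [0.771, -0.207, 0.603], [0.636, 0.317, -0.704]]
force: [45.2, 28.4, -56.1]
grip_width: 23.9
```

```bash
python3 wind.py 0.11
```

```text
t 15.78 a 5.607 r 66.5 y 173.9 F [-38.353 -37.064 -56.121] T [-3.98  -1.616 -3.084] w 23.9 q [ 0.983  0.59  -0.884  2.243 -0.942  0.374  1.026]
lean 43.5 yy 0.012 zx -0.244
[0.14, 0.70, -0.14, 0], [0.08, 0.72, -0.08, 0], [0.03, 0.73, -0.02, 0], [-0.02, 0.72, 0.04, 0], [-0.08, 0.71, 0.09, 0], [-0.13, 0.69, 0.15, 0], [-0.18, 0.66, 0.21, 0], [-0.22, 0.63, 0.26, 0],
```

Emit:
play_rows(
  plan=[
    [0,0,0,0],
    [0,0,0,0],
    [0,0,0,0],
    [0,0,0,0],
    [0,0,0,0],
    [0,0,0,0],
    [0,0,0,0],
    [0,0,0,0],
  ],
)

```text
t: 16.45
eef_pos: [537.0, -19.9, 231.6]
eef_rot: [[-0.051, 0.922, 0.384], [0.783, -0.201, 0.588], [0.62, 0.331, -0.712]]
force: [10.9, 7.4, -21.5]
grip_width: 23.8
```

```bash
python3 wind.py 0.11; python3 - <<'E'
from rig import *
import cv2
cv2.imwrite("pics/scene5.png",get_image("scene")["img"][180:340,120:360].repeat(3,0).repeat(3,1))
cv2.imwrite("pics/wrist5.png",get_image("wrist")["img"])
E
```

```text
t 16.45 a 5.704 r 65.9 y 173.7 F [ -9.181  -9.48  -21.543] T [-2.05   0.51  -0.433] w 23.8 q [ 0.972  0.578 -0.878  2.237 -0.937  0.367  1.02 ]
lean 42.6 yy 0.007 zx -0.255
[0.08, 0.71, -0.09, 0], [0.03, 0.72, -0.03, 0], [-0.02, 0.72, 0.03, 0], [-0.07, 0.71, 0.09, 0], [-0.12, 0.69, 0.14, 0], [-0.17, 0.67, 0.20, 0], [-0.22, 0.63, 0.25, 0], [-0.26, 0.59, 0.30, 0],
```

View pics/scene5.png

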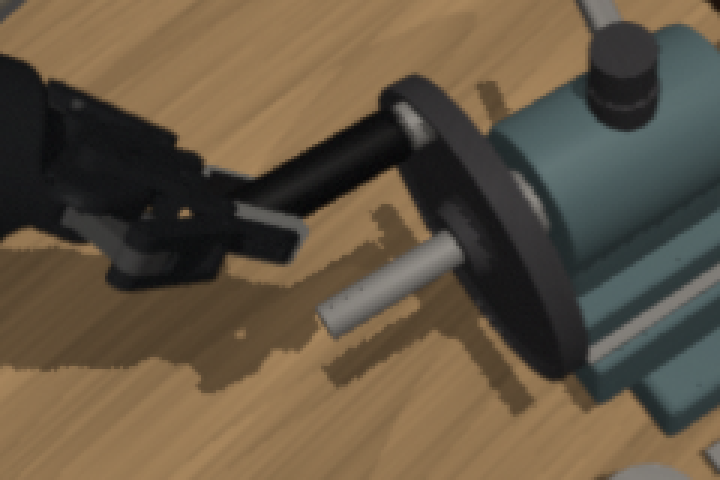

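View pics/wrist5.png

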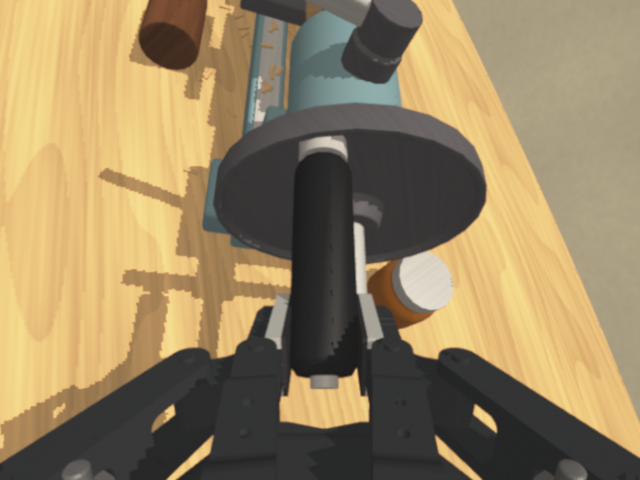

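```bash
python3 wind.py 0.075
```

```text
t 16.55 a 5.704 r 65.9 y 173.7 F [ -9.752 -10.126 -20.873] T [-2.076  0.481 -0.359] w 23.3 q [ 0.972  0.578 -0.878  2.237 -0.937  0.367  1.02 ]
lean 42.6 yy 0.007 zx -0.255
[0.06, 0.49, -0.07, 0], [0.03, 0.49, -0.04, 0], [0.01, 0.49, -0.01, 0], [-0.01, 0.49, 0.02, 0], [-0.04, 0.49, 0.04, 0], [-0.06, 0.48, 0.07, 0], [-0.09, 0.47, 0.10, 0], [-0.11, 0.46, 0.12, 0],
```

Emit:
play_rows(
  plan=[
    [0.02,0.4,0.02,0],
    [0.02,0.49,0.0,0],
    [0.01,0.49,0.0,0],
    [-0.01,0.49,0.02,0],
    [-0.04,0.49,0.04,0],
    [-0.06,0.48,0.07,0],
    [-0.09,0.47,0.1,0],
    [0,0,0,0],
  ],
)

```text
t: 17.22
eef_pos: [564.9, -25.7, 241.5]
eef_rot: [[-0.051, 0.925, 0.377], [0.784, -0.197, 0.589], [0.618, 0.326, -0.715]]
force: [4.2, 4.1, -13.0]
grip_width: 23.5
```

```bash
python3 wind.py 0.05
```

```text
t 17.22 a 6.168 r 65.5 y 173.7 F [ -3.22   -4.866 -13.027] T [-1.668  0.8   -0.114] w 23.5 q [ 0.911  0.563 -0.805  2.167 -0.884  0.432  0.951]
lean 42.4 yy 0.002 zx -0.248
[-0.06, 0.32, 0.06, 0], [-0.07, 0.31, 0.07, 0], [-0.08, 0.31, 0.09, 0], [-0.09, 0.30, 0.10, 0], [-0.10, 0.29, 0.11, 0], [-0.11, 0.28, 0.12, 0], [-0.12, 0.28, 0.13, 0], [-0.12, 0.27, 0.14, 0],
```

Emit:
play_rows(
  plan=[
    [-0.05,0.28,0.06,0],
    [-0.05,0.28,0.06,0],
    [-0.06,0.28,0.07,0],
    [-0.06,0.28,0.07,0],
    [-0.07,0.28,0.08,0],
    [-0.07,0.28,0.08,0],
    [-0.07,0.28,0.08,0],
    [-0.07,0.28,0.08,0],
  ],
)

```text
t: 17.88
eef_pos: [571.5, -26.7, 241.5]
eef_rot: [[-0.05, 0.935, 0.351], [0.775, -0.185, 0.605], [0.63, 0.303, -0.715]]
force: [-24.5, -8.3, 13.5]
grip_width: 24.2
```

```bash
python3 wind.py 0.05
```

```text
t 17.88 a 6.279 r 65.0 y 173.5 F [22.257 13.161 13.524] T [0.021 2.887 2.049] w 24.2 q [ 0.88   0.567 -0.764  2.134 -0.847  0.485  0.912]
lean 42.9 yy -0.011 zx -0.219
[-0.08, 0.31, 0.07, 0], [-0.09, 0.30, 0.08, 0], [-0.10, 0.30, 0.10, 0], [-0.11, 0.29, 0.11, 0], [-0.12, 0.28, 0.12, 0], [-0.12, 0.27, 0.13, 0], [-0.13, 0.26, 0.14, 0], [-0.14, 0.25, 0.15, 0],
```

At a ≡ 6.279 (home is 6.283) the opposing force has risen to 22 N, which points to the stop. I'll press once more to confirm.

Emit:
play_rows(
  plan=[
    [0,0.4,0.0,0],
    [0,0.45,0.0,0],
    [0,0.45,0.0,0],
    [0,0.45,0.0,0],
    [0,0.3,0,0],
    [0,0,0,0],
    [0,0,0,0],
    [0,0,0,0],
  ],
)

```text
t: 18.55
eef_pos: [570.6, -26.6, 241.6]
eef_rot: [[-0.036, 0.947, 0.32], [0.765, -0.179, 0.618], [0.643, 0.267, -0.718]]
force: [-4.5, 0.5, -4.9]
grip_width: 23.8
```

```bash
python3 wind.py 0.05; python3 - <<'E'
from rig import *
import cv2
cv2.imwrite("pics/scene6.png",get_image("scene")["img"][120:280,240:480].repeat(3,0).repeat(3,1))
a=get_image("side")["img"];cv2.imwrite("pics/side6.png",cv2.resize(a[150:310,220:440],None,fx=3.5,fy=3.5))
E
```

```text
t 18.55 a 6.275 r 65.3 y 173.7 F [ 4.475  0.452 -4.885] T [-1.071  1.284 -0.068] w 23.8 q [ 0.855  0.565 -0.726  2.112 -0.815  0.538  0.865]
lean 43.0 yy -0.019 zx -0.186
[-0.07, 0.31, 0.06, 0], [-0.08, 0.31, 0.08, 0], [-0.09, 0.30, 0.09, 0], [-0.10, 0.29, 0.10, 0], [-0.11, 0.29, 0.11, 0], [-0.12, 0.28, 0.12, 0], [-0.13, 0.27, 0.13, 0], [-0.14, 0.26, 0.14, 0],
```

View pics/scene6.png

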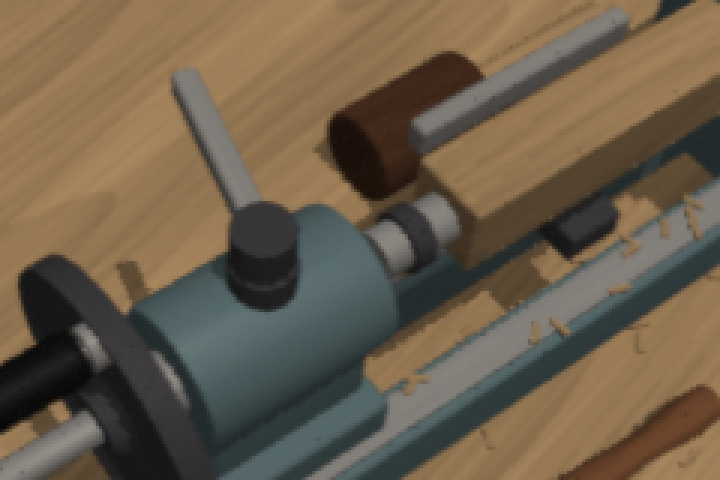

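View pics/side6.png

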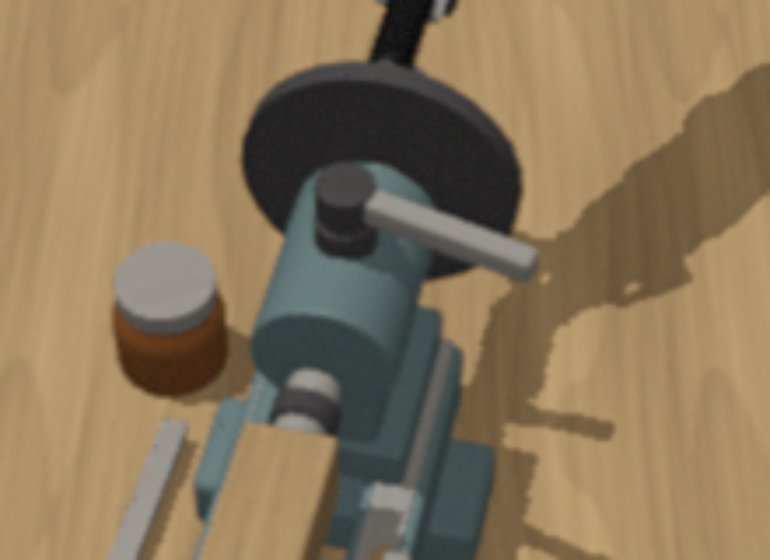

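The quill (crop 440,215) now meets the blank, and the wheel didn't move when pressed, so it's home. Next I'll open the jaws and back off along the tool axis.

Emit:
play_rows(
  plan=[
    [0,0,0,0],
    [0,0,0,0],
    [0,0,0,0],
    [0,0,0,0],
    [0,0,0,0],
    [0,0,0,0],
    [0,0,-0.3,0],
    [0,0,-0.5,0],
  ],
  fingers=8.5,
  newtons=40,
)

```text
t: 19.32
eef_pos: [573.5, -31.5, 251.2]
eef_rot: [[-0.044, 0.944, 0.327], [0.766, -0.178, 0.618], [0.641, 0.278, -0.715]]
force: [-0.8, 0.3, 0.8]
grip_width: 84.8
```

```bash
python3 st.py
```

```text
t 19.32 q [ 0.863  0.552 -0.724  2.1   -0.808  0.558  0.862] p [573.531 -31.516 251.196] F [-0.819  0.302  0.805] w 84.8
[[-0.044  0.944  0.327]
 [ 0.766 -0.178  0.618]
 [ 0.641  0.278 -0.715]]
grasp in lathe [ -3.199 177.917 264.788] tcp [ -6.861 165.155 251.196]
tool axes in lathe (cols)
 [[ 0.201 -0.96  -0.193]
 [-0.741 -0.02  -0.672]
 [ 0.641  0.278 -0.715]] lean 43.19604905709155 F lathe [ 0.864 -0.127  0.805]
```

Released. Next I'll retreat and plan the lock push.

Emit:
play_rows(
  plan=[
    [0,0,-1.0,0],
    [0,0,-1.5,0],
    [0,0,-1.5,0],
    [0,0,-1.5,0],
    [0,0,-1.5,0],
    [0,0,-1.5,0],
    [0,0,-1.5,0],
    [0,0,-1.5,0],
  ],
)

```text
t: 19.98
eef_pos: [532.3, -105.6, 338.1]
eef_rot: [[-0.045, 0.945, 0.323], [0.766, -0.175, 0.619], [0.642, 0.275, -0.716]]
force: [0.1, 0.1, -0.3]
grip_width: 85.3
```

```bash
python3 st.py; cat > lk.py <<'E'
# F finger targets: args list of (x,y,z) lathe positions of the +tool-y fingertip; prints tool cm steps + ik
import sys
from rig import get_state
from ik import *
np.set_printoptions(precision=2,suppress=True)
s=get_state();R=s["eef_rot"];Q=Rl.T@R;q=s["joint_pos"]
tcp=Rl.T@(s["eef_pos"]-[pose[0],pose[1],0]);F=tcp-13*Q[:,2]+50*Q[:,1]
print("t",s["t"],"F",F,"tcp",tcp,"force",Rl.T@s["force"],"q",q);print("Q",Q.round(2).tolist())
P=F
for a in sys.argv[1:]:
    X=np.array(eval(a),float);d=Q.T@(X-P)/10;w=L2W(pose,X+13*Q[:,2]-50*Q[:,1])[0];q,e,eo=ik(w,R,q)
    print(a,"cm",d,"n@2.5",round(np.linalg.norm(d)/2.5,1),"q",q,round(e,1),round(eo,1));P=X
E
python3 lk.py "(90,150,340)" "(90,30,300)" "(90,20,256)" "(75,-30,256)" "(25,-80,256)" ; python3 - <<'E'
from rig import *
import cv2,pickle
for n in("scene","side"):
    d=get_image(n);pickle.dump(d,open(f"{n}7.pkl","wb"));a=d["img"]
    c=a[120:300,200:440] if n=="scene" else a[150:310,220:440]
    cv2.imwrite(f"pics/{n}7.png",cv2.resize(c,None,fx=3.3,fy=3.3,interpolation=cv2.INTER_CUBIC))
E
```

```text
t 19.98 q [ 1.005  0.412 -0.662  2.007 -0.713  0.865  0.809] p [ 532.294 -105.563  338.07 ] F [ 0.077  0.051 -0.321] w 85.3
[[-0.045  0.945  0.323]
 [ 0.766 -0.175  0.619]
 [ 0.642  0.275 -0.716]]
grasp in lathe [ 21.859 258.869 351.673] tcp [ 18.273 246.098 338.07 ]
tool axes in lathe (cols)
 [[ 0.201 -0.961 -0.189]
 [-0.74  -0.023 -0.672]
 [ 0.642  0.275 -0.716]] lean 43.191774019455 F lathe [-0.065 -0.066 -0.321]
t 19.9833 F [-27.33 253.68 361.13] tcp [ 18.27 246.1  338.07] force [-0.07 -0.07 -0.32] q [ 1.01  0.41 -0.66  2.01 -0.71  0.86  0.81]
Q [[0.2, -0.96, -0.19], [-0.74, -0.02, -0.67], [0.64, 0.27, -0.72]]
(90,150,340) cm [  8.68 -11.62   6.27] n@2.5 6.3 q [ 1.01  0.28 -0.8   2.31 -0.98  0.68  0.97] 0.0 0.0
(90,30,300) cm [ 6.31 -0.82 10.93] n@2.5 5.1 q [ 0.93  0.49 -1.22  2.38 -1.05  0.17  0.79] 0.0 0.0
(90,20,256) cm [-2.08 -1.19  3.82] n@2.5 1.8 q [ 0.82  0.57 -1.15  2.39 -1.05  0.11  0.82] 4.3 3.0
(75,-30,256) cm [3.4  1.56 3.64] n@2.5 2.1 q [ 0.65  0.56 -1.07  2.33 -1.05  0.11  0.75] 5.7 4.3
(25,-80,256) cm [2.69 4.92 4.3 ] n@2.5 2.8 q [ 0.48  0.58 -0.95  2.22 -1.05  0.11  0.71] 4.0 3.3
```

View pics/scene7.png

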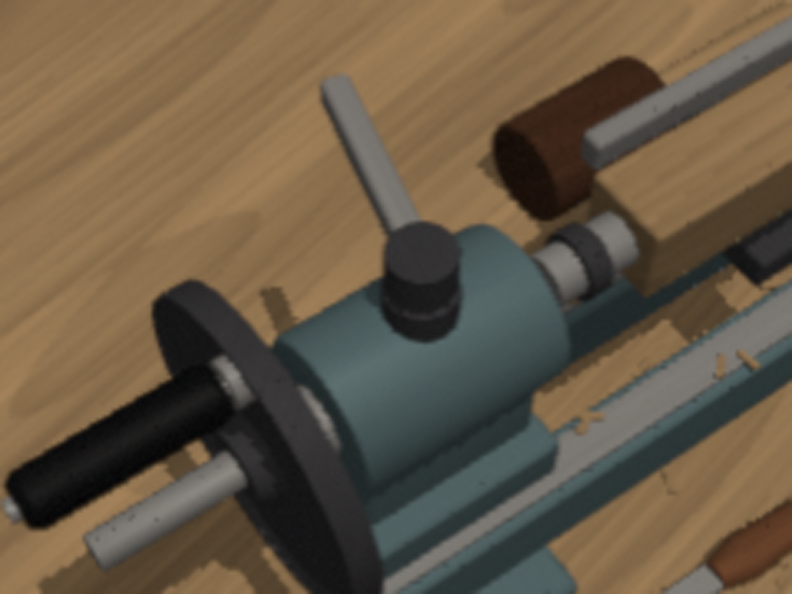

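View pics/side7.png

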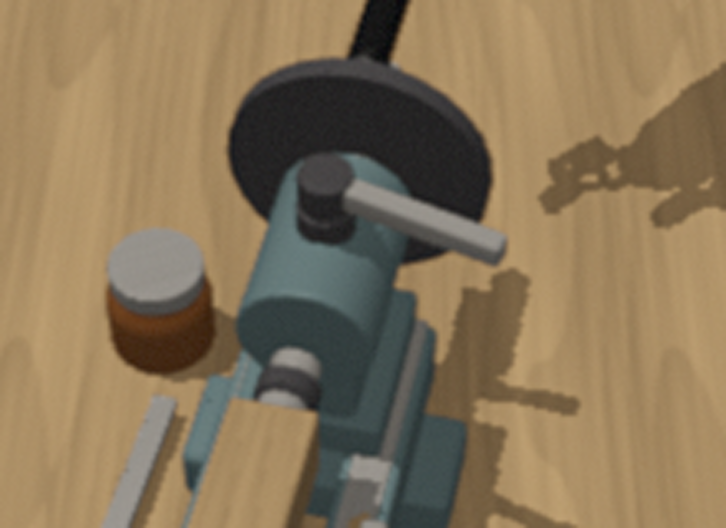

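```bash
cat > un.py <<'E'
from ik import *
from rig import get_state
np.set_printoptions(precision=2,suppress=True)
s=get_state()
def sim(W,n=25):
    q=s["joint_pos"].copy();p,R=fk(q)
    for w in W:
        w=np.array(w,float)
        for _ in range(40):
            d=w-p;L=np.linalg.norm(d)
            if L<5:break
            qn,e,eo=ik(p+d*min(1,n/L),R,q)
            if np.abs(qn-q).max()<1e-4:break
            q=qn;p,R=fk(q)
        Q=Rl.T@R;print(w,"->",p,q,"z",Q[:,2],"lean",np.degrees(np.arctan2(-Q[1,2],-Q[2,2])).round(1))
print("A");sim([(400,-400,500),(300,-700,550),(250,-900,600),(200,-900,700)])
print("B");sim([(500,-500,500),(500,-800,550),(400,-950,600)])
print("C");sim([(450,-100,300),(400,0,300),(400,0,200)])
print("D");sim([(400,-400,500),(200,-700,600),(150,-700,800),(150,-600,900)])
E
python3 un.py; python3 - <<'E'
import sys;sys.path.insert(0,".");import os;os.chdir(".")
from ik import *
for n in("scene","side"):
    d=pickle.load(open(n+"7.pkl","rb"));print(n,[proj(d,L2W(pose,X)).round(1).tolist() for X in((0,187,255),(0,97,255),(0,0,290),(0,0,259))])
E
```

```text
A
[ 400. -400.  500.] -> [ 400. -400.  500.] [ 1.35  0.44 -0.5   1.49 -0.5   1.58  0.86] z [-0.19 -0.67 -0.72] lean 43.1
[ 300. -700.  550.] -> [ 300.2  -698.91  549.05] [ 1.66  0.83 -0.97  0.79 -0.1   1.86  0.67] z [-0.38 -0.57 -0.73] lean 37.7
[ 250. -900.  600.] -> [ 250.3  -896.66  597.75] [ 1.56  0.95 -0.59  0.24 -0.33  1.86  0.77] z [-0.67 -0.26 -0.7 ] lean 20.7
[ 200. -900.  700.] -> [ 200.41 -896.92  697.62] [ 1.59  0.9  -0.39  0.14 -0.56  1.86  0.73] z [-0.75 -0.13 -0.65] lean 11.3
B
[ 500. -500.  500.] -> [ 500.08 -499.1   499.63] [ 1.22  0.64 -0.47  1.13 -0.46  1.68  0.73] z [-0.19 -0.67 -0.72] lean 43.1
[ 500. -800.  550.] -> [ 499.62 -798.15  548.85] [ 1.27  1.   -0.6   0.26 -0.31  1.86  0.59] z [-0.54 -0.47 -0.7 ] lean 34.1
[ 400. -950.  600.] -> [ 399.79 -948.56  599.23] [ 1.36  1.04  0.14  0.11 -1.05  1.68  0.7 ] z [-0.78 -0.18 -0.6 ] lean 16.4
C
[ 450. -100.  300.] -> [ 450. -100.  300.] [ 1.12  0.39 -0.69  2.19 -0.78  0.8   0.99] z [-0.19 -0.67 -0.72] lean 43.1
[400.   0. 300.] -> [400.  -0. 300.] [ 1.11  0.28 -0.81  2.38 -0.98  0.69  1.07] z [-0.19 -0.67 -0.72] lean 43.1
[400.   0. 200.] -> [400.  -0. 200.] [ 1.18  0.63 -1.07  2.48 -1.05  0.24  1.2 ] z [-0.19 -0.67 -0.72] lean 43.1
D
[ 400. -400.  500.] -> [ 400. -400.  500.] [ 1.35  0.44 -0.5   1.49 -0.5   1.58  0.86] z [-0.19 -0.67 -0.72] lean 43.1
[ 200. -700.  600.] -> [ 200.81 -697.9   597.88] [ 1.85  0.78 -1.08  0.82 -0.09  1.86  0.7 ] z [-0.47 -0.5  -0.73] lean 34.5
[ 150. -700.  800.] -> [ 150.33 -699.35  799.17] [ 1.95  0.68 -1.24  0.57 -0.11  1.86  0.55] z [-0.71 -0.27 -0.65] lean 22.6
[ 150. -600.  900.] -> [ 150.34 -599.57  899.23] [ 2.06  0.54 -1.29  0.6  -0.24  1.86  0.46] z [-0.74 -0.24 -0.63] lean 20.6
scene [[[205.2, 272.6]], [[266.9, 236.6]], [[328.4, 184.9]], [[328.1, 199.3]]]
side [[[340.3, 140.6]], [[330.4, 171.3]], [[318.3, 194.2]], [[318.5, 206.4]]]
```

```bash
cat > un2.py <<'E'
from ik import *
from rig import get_state
np.set_printoptions(precision=2,suppress=True)
s=get_state()
def simF(W,n=15,op=50,back=13):
    q=s["joint_pos"].copy();p,R=fk(q)
    for w in W:
        w=np.array(w,float)
        for _ in range(60):
            Q=Rl.T@R;F=Rl.T@(p-[pose[0],pose[1],0])-back*Q[:,2]+op*Q[:,1]
            d=w-F;L=np.linalg.norm(d)
            if L<3:break
            qn,e,eo=ik(p+Rl@(d*min(1,n/L)),R,q)
            q=qn;p,R=fk(q)
        Q=Rl.T@R;print(w,"->F",F,q,"z",Q[:,2],"y",Q[:,1],"lean",np.degrees(np.arctan2(-Q[1,2],-Q[2,2])).round(1))
simF([(90,150,340),(90,30,300),(90,20,256),(75,-30,256),(25,-80,256)])
print();simF([(90,150,340),(80,40,300),(80,20,256),(65,-30,256),(25,-80,256)],op=35,back=6)
print();simF([(90,150,340),(80,40,300),(80,20,256),(65,-30,256),(25,-80,256)],op=0,back=0)
E
python3 un2.py
```

```text
[ 90. 150. 340.] ->F [ 90. 150. 340.] [ 1.02  0.28 -0.82  2.32 -0.98  0.67  0.97] z [-0.19 -0.67 -0.72] y [-0.96 -0.02  0.28] lean 43.1
[ 90.  30. 300.] ->F [ 90.  30. 300.] [ 0.93  0.49 -1.23  2.38 -1.05  0.16  0.79] z [-0.19 -0.67 -0.72] y [-0.96 -0.02  0.28] lean 43.1
[ 90.  20. 256.] ->F [ 88.52  20.28 258.09] [ 0.82  0.57 -1.15  2.39 -1.05  0.11  0.82] z [-0.14 -0.66 -0.74] y [-0.97 -0.06  0.24] lean 41.9
[ 75. -30. 256.] ->F [ 74.79 -30.03 256.11] [ 0.65  0.56 -1.07  2.33 -1.05  0.11  0.75] z [-0.12 -0.66 -0.75] y [-0.97 -0.08  0.22] lean 41.3
[ 25. -80. 256.] ->F [ 25. -80. 256.] [ 0.46  0.56 -0.9   2.21 -1.02  0.16  0.68] z [-0.12 -0.66 -0.75] y [-0.97 -0.08  0.22] lean 41.3

[ 90. 150. 340.] ->F [ 90. 150. 340.] [ 1.01  0.28 -0.8   2.28 -0.94  0.7   0.93] z [-0.19 -0.67 -0.72] y [-0.96 -0.02  0.28] lean 43.1
[ 80.  40. 300.] ->F [ 80.  40. 300.] [ 0.89  0.44 -1.08  2.33 -1.05  0.3   0.83] z [-0.19 -0.67 -0.72] y [-0.96 -0.02  0.28] lean 43.1
[ 80.  20. 256.] ->F [ 79.68  20.07 256.27] [ 0.83  0.58 -1.15  2.36 -1.05  0.11  0.84] z [-0.17 -0.67 -0.72] y [-0.96 -0.04  0.26] lea
[... 271 characters left out ...]
24] lean 42.1

[ 90. 150. 340.] ->F [ 89.01 151.32 339.98] [ 0.98  0.29 -0.77  2.2  -0.88  0.73  0.85] z [-0.19 -0.67 -0.72] y [-0.96 -0.02  0.28] lean 43.1
[ 80.  40. 300.] ->F [ 80.  40. 300.] [ 0.77  0.38 -0.88  2.26 -1.05  0.43  0.84] z [-0.19 -0.67 -0.72] y [-0.96 -0.02  0.28] lean 43.1
[ 80.  20. 256.] ->F [ 80.  20. 256.] [ 0.8   0.54 -1.06  2.3  -1.05  0.19  0.85] z [-0.19 -0.67 -0.72] y [-0.96 -0.02  0.28] lean 43.1
[ 65. -30. 256.] ->F [ 65. -30. 256.] [ 0.68  0.56 -1.06  2.26 -1.05  0.12  0.77] z [-0.19 -0.67 -0.72] y [-0.96 -0.02  0.28] lean 43.1
[ 25. -80. 256.] ->F [ 25. -80. 256.] [ 0.51  0.57 -0.93  2.16 -1.04  0.14  0.71] z [-0.19 -0.67 -0.72] y [-0.96 -0.02  0.28] lean 43.1
```

```bash
python3 lk.py "(110,160,350)" "(105,45,300)" "(100,28,256)"
```

```text
t 20.0833 F [-28.27 255.01 361.76] tcp [ 17.26 247.33 338.59] force [-0.52 -0.31 -0.87] q [ 1.01  0.41 -0.66  2.01 -0.71  0.86  0.81]
Q [[0.2, -0.96, -0.19], [-0.74, -0.02, -0.67], [0.64, 0.28, -0.72]]
(110,160,350) cm [  9.07 -13.41   4.56] n@2.5 6.7 q [ 1.04  0.23 -0.77  2.33 -0.98  0.74  1.  ] 0.0 0.0
(105,45,300) cm [ 5.23 -0.67 11.39] n@2.5 5.0 q [ 0.99  0.49 -1.27  2.41 -1.05  0.17  0.81] 0.0 0.0
(100,28,256) cm [-1.66 -0.7   4.39] n@2.5 1.9 q [ 0.85  0.57 -1.17  2.41 -1.05  0.11  0.83] 4.8 3.3
```

Emit:
play_rows(
  plan=[
    [1.1,-1.7,0.6,0],
    [1.1,-1.7,0.6,0],
    [1.1,-1.7,0.6,0],
    [1.1,-1.7,0.6,0],
    [1.1,-1.7,0.6,0],
    [1.1,-1.7,0.6,0],
    [1.1,-1.7,0.6,0],
    [1.1,-1.5,0.6,0],
  ],
)

```text
t: 20.75
eef_pos: [415.5, 18.0, 320.0]
eef_rot: [[-0.042, 0.944, 0.328], [0.769, -0.179, 0.614], [0.638, 0.278, -0.718]]
force: [-0.2, 0.2, 0.5]
grip_width: 84.9
```

```bash
python3 lk.py  "(105,50,300)" "(100,30,256)"
```

```text
t 20.75 F [112.45 156.89 343.19] tcp [157.94 149.13 319.97] force [ 0.26 -0.16  0.52] q [ 1.07  0.24 -0.83  2.35 -0.98  0.71  1.  ]
Q [[0.2, -0.96, -0.19], [-0.74, -0.02, -0.67], [0.64, 0.28, -0.72]]
(105,50,300) cm [ 5.04 -0.29 10.39] n@2.5 4.6 q [ 1.    0.48 -1.26  2.41 -1.05  0.18  0.82] 0.0 0.0
(100,30,256) cm [-1.42 -0.71  4.59] n@2.5 1.9 q [ 0.85  0.57 -1.17  2.41 -1.05  0.11  0.83] 4.8 3.2
```

Emit:
play_rows(
  plan=[
    [0.7,0,1.4,0],
    [0.7,0,1.4,0],
    [0.7,0,1.4,0],
    [0.7,0,1.4,0],
    [0.7,0,1.4,0],
    [0.7,0,1.4,0],
    [0.6,0,1.3,0],
    [0,0,0,0],
  ],
)

```text
t: 21.42
eef_pos: [438.5, 123.3, 277.0]
eef_rot: [[-0.043, 0.945, 0.323], [0.772, -0.173, 0.611], [0.634, 0.276, -0.723]]
force: [0.7, 0.6, 0.6]
grip_width: 84.9
```

```bash
python3 lk.py  "(95,30,256)" "(90,10,254)";python3 - <<'E'
from rig import *
import cv2,pickle
for n in("scene","side"):
    d=get_image(n);a=d["img"]
    c=a[120:300,200:440] if n=="scene" else a[150:310,220:440]
    cv2.imwrite(f"pics/{n}8.png",cv2.resize(c,None,fx=3.3,fy=3.3,interpolation=cv2.INTER_CUBIC))
E
```

```text
t 21.4167 F [111.55  48.78 300.17] tcp [157.11  41.37 276.97] force [-0.6  -0.71  0.63] q [ 1.01  0.47 -1.27  2.42 -1.03  0.18  0.79]
Q [[0.2, -0.96, -0.19], [-0.75, -0.02, -0.66], [0.63, 0.28, -0.72]]
(95,30,256) cm [-1.73  0.42  4.76] n@2.5 2.0 q [ 0.84  0.57 -1.16  2.4  -1.05  0.11  0.83] 4.0 2.7
(90,10,254) cm [1.27 0.47 1.57] n@2.5 0.8 q [ 0.77  0.56 -1.12  2.38 -1.05  0.11  0.8 ] 5.0 3.5
```

View pics/scene8.png

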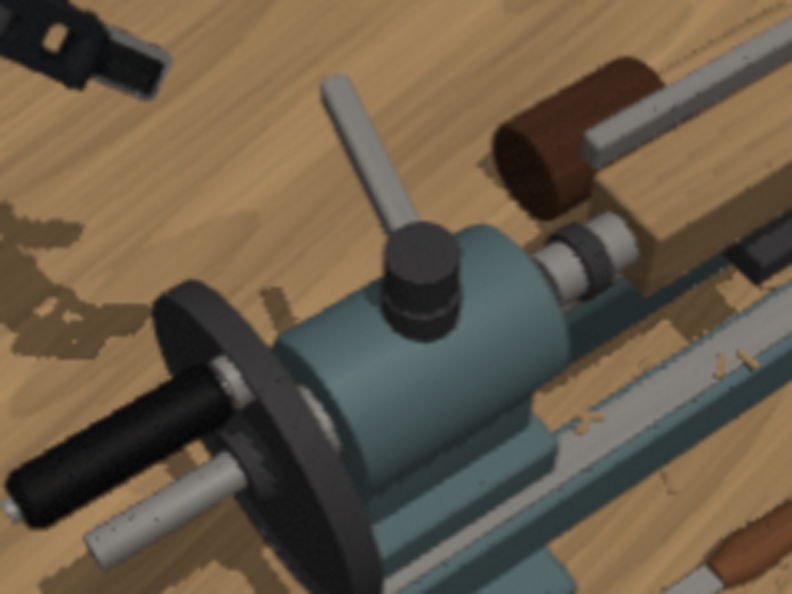

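View pics/side8.png

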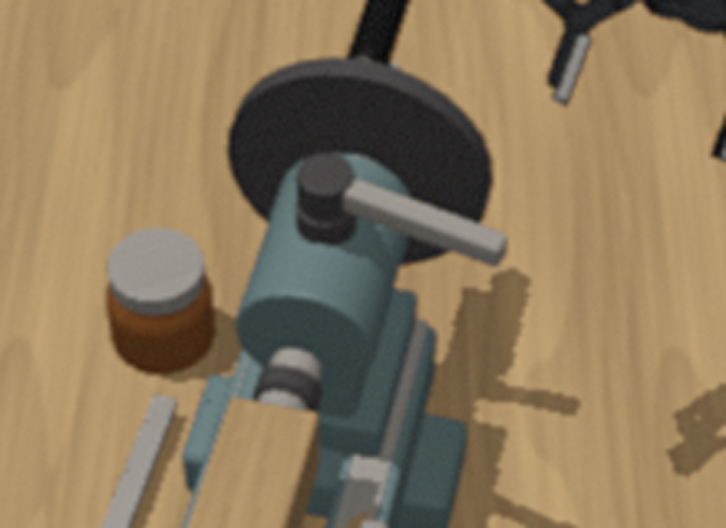

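```bash
cat > tip.py <<'E'
from ik import *
from rig import get_state
s=get_state();R=s["eef_rot"];Q=Rl.T@R;tcp=Rl.T@(s["eef_pos"]-[pose[0],pose[1],0])
sc=pickle.load(open("scene7.pkl","rb"));si=pickle.load(open("side7.pkl","rb"))
for b in(0,13):
  for off in(43,57):
    for w in(-11,0,11):
      X=L2W(pose,tcp-b*Q[:,2]+off*Q[:,1]+w*Q[:,0]);print(b,off,w,proj(sc,X).round(0),proj(si,X).round(0))
E
python3 tip.py
```

```text
0 43 -11 [[250. 152.]] [[387. 188.]]
0 43 0 [[254. 145.]] [[388. 188.]]
0 43 11 [[258. 138.]] [[389. 189.]]
0 57 -11 [[255. 156.]] [[380. 185.]]
0 57 0 [[259. 149.]] [[381. 186.]]
0 57 11 [[263. 142.]] [[381. 186.]]
13 43 -11 [[243. 149.]] [[390. 181.]]
13 43 0 [[247. 142.]] [[391. 181.]]
13 43 11 [[250. 134.]] [[392. 182.]]
13 57 -11 [[248. 153.]] [[382. 178.]]
13 57 0 [[252. 146.]] [[383. 179.]]
13 57 11 [[255. 138.]] [[384. 179.]]
```

Emit:
play_rows(
  plan=[
    [-0.4,0.3,0.8,0],
    [-0.4,0.3,0.8,0],
    [-0.4,0.3,0.8,0],
    [-0.3,0.2,0.8,0],
    [-0.2,0.2,0.8,0],
    [0,0.1,0.6,0],
    [0,0,0.3,0],
    [0,0,0,0],
  ],
)

```text
t: 22.18
eef_pos: [473.5, 126.0, 242.6]
eef_rot: [[-0.039, 0.95, 0.31], [0.778, -0.166, 0.606], [0.627, 0.265, -0.733]]
force: [0.2, 0.3, 1.3]
grip_width: 84.7
```

```bash
python3 lk.py  "(88,25,254)" "(86,0,254)"
```

```text
t 22.1833 F [ 77.57  38.42 265.34] tcp [123.44  31.53 242.57] force [-0.1  -0.32  1.33] q [ 0.87  0.56 -1.17  2.39 -1.04  0.11  0.84]
Q [[0.2, -0.96, -0.18], [-0.75, -0.03, -0.66], [0.63, 0.26, -0.73]]
(88,25,254) cm [ 0.51 -1.26  1.53] n@2.5 0.8 q [ 0.81  0.56 -1.13  2.39 -1.05  0.11  0.83] 2.9 2.0
(86,0,254) cm [1.84 0.28 1.68] n@2.5 1.0 q [ 0.73  0.55 -1.1   2.37 -1.05  0.11  0.78] 4.1 2.9
```

Emit:
play_rows(
  plan=[
    [0.2,-0.3,0.5,0],
    [0.2,-0.3,0.5,0],
    [0.3,-0.2,0.5,0],
    [0.3,-0.1,0.4,0],
    [0.4,0,0.4,0],
    [0.4,0,0.4,0],
    [0.3,0,0.4,0],
    [0,0,0,0],
  ],
)

```text
t: 22.85
eef_pos: [478.3, 158.0, 245.0]
eef_rot: [[-0.04, 0.957, 0.287], [0.781, -0.149, 0.607], [0.624, 0.248, -0.741]]
force: [0.4, -0.9, -0.4]
grip_width: 85.0
```

```bash
python3 lk.py  "(83,0,254)" "(78,-25,254)"
```

```text
t 22.85 F [ 78.91   5.2  267.01] tcp [125.25  -0.76 244.97] force [-0.54  0.81 -0.43] q [ 0.77  0.54 -1.13  2.37 -1.04  0.11  0.78]
Q [[0.2, -0.97, -0.16], [-0.76, -0.05, -0.65], [0.62, 0.25, -0.74]]
(83,0,254) cm [-0.34 -0.69  1.24] n@2.5 0.6 q [ 0.73  0.55 -1.09  2.37 -1.05  0.11  0.79] 2.1 1.5
(78,-25,254) cm [1.79 0.61 1.71] n@2.5 1.0 q [ 0.64  0.54 -1.05  2.34 -1.05  0.11  0.75] 2.9 2.1
```

Emit:
play_rows(
  plan=[
    [-0.6,-0.3,0.8,0],
    [-0.6,-0.3,0.8,0],
    [-0.6,-0.3,0.8,0],
    [-0.6,-0.3,0.8,0],
    [0,0,0,0],
    [0,0,0,0],
    [0,0,0,0],
    [0,0,0,0],
  ],
)

```text
t: 23.52
eef_pos: [484.7, 148.9, 215.5]
eef_rot: [[-0.036, 0.966, 0.256], [0.783, -0.131, 0.607], [0.62, 0.223, -0.752]]
force: [-0.6, 1.0, -0.4]
grip_width: 84.9
```

```bash
python3 lk.py  "(83,0,254)" "(78,-25,254)"
```

```text
t 23.5167 F [ 70.15  11.75 236.39] tcp [117.14   6.84 215.48] force [ 0.75 -0.88 -0.42] q [ 0.73  0.6  -1.06  2.36 -1.04  0.11  0.83]
Q [[0.2, -0.97, -0.13], [-0.76, -0.07, -0.65], [0.62, 0.22, -0.75]]
(83,0,254) cm [ 2.24 -0.78 -0.73] n@2.5 1.0 q [ 0.72  0.55 -1.08  2.36 -1.05  0.12  0.79] 0.0 0.0
(78,-25,254) cm [1.8  0.66 1.68] n@2.5 1.0 q [ 0.65  0.55 -1.06  2.34 -1.05  0.11  0.74] 0.6 0.4
```

Emit:
play_rows(
  plan=[
    [0.5,-0.3,-0.2,0],
    [0.5,-0.2,-0.2,0],
    [0.5,-0.2,-0.2,0],
    [0.4,-0.1,0,0],
    [0.2,0,0.2,0],
    [0.2,0,0.2,0],
    [0.2,0,0.2,0],
    [0,0,0,0],
  ],
)

```text
t: 24.18
eef_pos: [475.1, 171.4, 233.2]
eef_rot: [[-0.038, 0.966, 0.255], [0.784, -0.129, 0.607], [0.619, 0.223, -0.753]]
force: [0.1, -0.8, 0.0]
grip_width: 85.2
```

```bash
python3 lk.py  "(78,-25,252)";python3 - <<'E'
from rig import *
import cv2,pickle
for n in("scene","side"):
    d=get_image(n);a=d["img"]
    c=a[120:300,200:440] if n=="scene" else a[150:310,220:440]
    cv2.imwrite(f"pics/{n}9.png",cv2.resize(c,None,fx=3.3,fy=3.3,interpolation=cv2.INTER_CUBIC))
E
```

```text
t 24.1833 F [ 84.24  -8.38 254.13] tcp [131.22 -13.17 233.17] force [-0.27  0.81  0.  ] q [ 0.7   0.55 -1.09  2.36 -1.04  0.11  0.77]
Q [[0.2, -0.97, -0.12], [-0.76, -0.07, -0.65], [0.62, 0.22, -0.75]]
(78,-25,252) cm [1.01 0.68 1.31] n@2.5 0.7 q [ 0.64  0.55 -1.05  2.34 -1.05  0.11  0.75] 0.7 0.5
```

View pics/scene9.png

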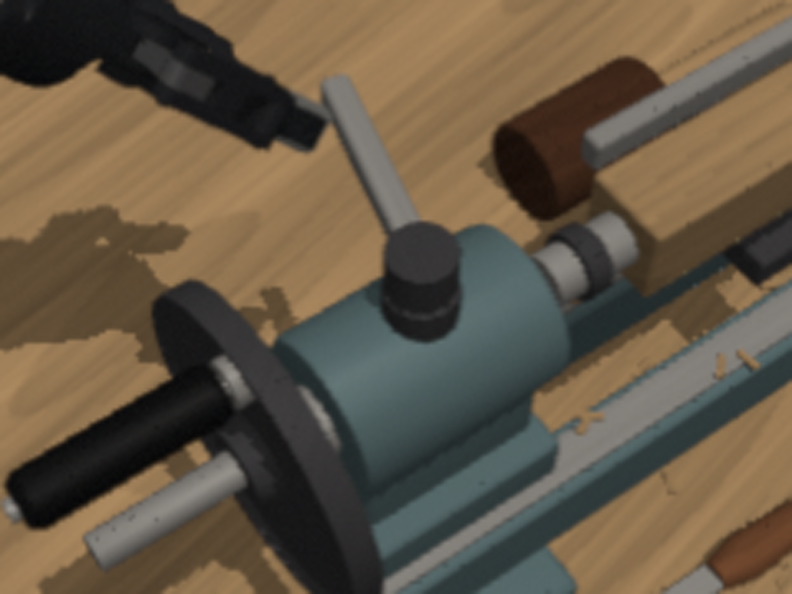

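View pics/side9.png

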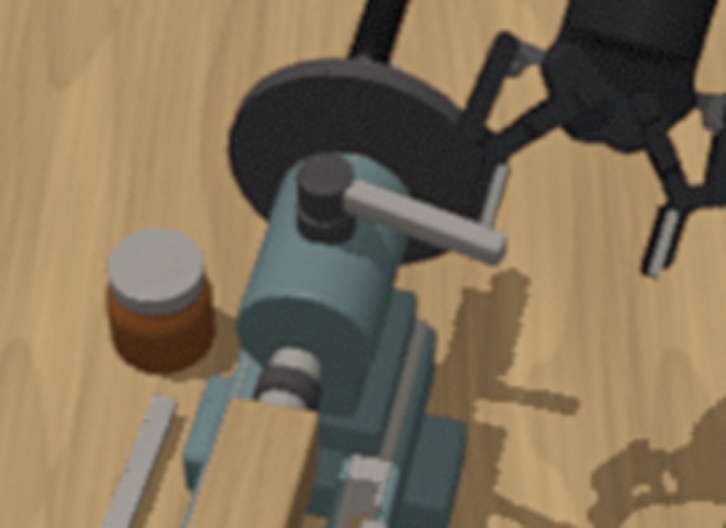

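```bash
python3 lk.py "(83,-21,252)" "(72,-44,252)" "(54,-63,252)" "(30,-76,252)" "(12,-80,252)"
```

```text
t 24.2833 F [ 84.28  -8.04 253.89] tcp [131.27 -12.83 232.96] force [ 0.57 -0.11 -1.14] q [ 0.7   0.55 -1.09  2.36 -1.04  0.11  0.77]
Q [[0.2, -0.97, -0.12], [-0.76, -0.07, -0.65], [0.62, 0.22, -0.75]]
(83,-21,252) cm [0.84 0.18 1.  ] n@2.5 0.5 q [ 0.66  0.55 -1.06  2.35 -1.05  0.11  0.75] 0.9 0.6
(72,-44,252) cm [1.53 1.24 1.62] n@2.5 1.0 q [ 0.58  0.55 -1.02  2.32 -1.05  0.11  0.72] 1.1 0.8
(54,-63,252) cm [1.09 1.89 1.45] n@2.5 1.0 q [ 0.52  0.55 -0.97  2.28 -1.05  0.11  0.71] 0.6 0.5
(30,-76,252) cm [0.51 2.43 1.14] n@2.5 1.1 q [ 0.47  0.56 -0.92  2.23 -1.04  0.13  0.69] 0.0 0.0
(12,-80,252) cm [-0.05  1.78  0.48] n@2.5 0.7 q [ 0.43  0.56 -0.86  2.2  -1.01  0.17  0.67] 0.0 0.0
```

Emit:
play_rows(
  plan=[
    [0.28,0.05,0.35,0],
    [0.28,0.05,0.35,0],
    [0.28,0.08,0.35,0],
    [0.3,0.2,0.35,0],
    [0.3,0.25,0.35,0],
    [0.3,0.25,0.35,0],
    [0.3,0.3,0.35,0],
    [0.3,0.3,0.35,0],
  ],
)

```text
t: 24.95
eef_pos: [498.4, 204.8, 232.7]
eef_rot: [[-0.036, 0.969, 0.246], [0.785, -0.125, 0.607], [0.618, 0.215, -0.756]]
force: [-0.5, -1.1, -0.2]
grip_width: 84.6
```

```bash
python3 lk.py "(72,-44,252)" "(54,-63,252)" "(30,-76,252)" "(12,-80,252)"
```

```text
t 24.95 F [ 68.05 -46.09 253.29] tcp [115.23 -50.62 232.73] force [ 0.24  1.21 -0.17] q [ 0.58  0.55 -1.02  2.31 -1.04  0.11  0.71]
Q [[0.2, -0.97, -0.12], [-0.76, -0.08, -0.64], [0.62, 0.21, -0.76]]
(72,-44,252) cm [-0.16 -0.43 -0.08] n@2.5 0.2 q [ 0.58  0.55 -1.02  2.32 -1.05  0.11  0.72] 0.4 0.3
(54,-63,252) cm [1.09 1.9  1.43] n@2.5 1.0 q [ 0.52  0.55 -0.97  2.28 -1.05  0.11  0.7 ] 0.0 0.0
(30,-76,252) cm [0.52 2.44 1.12] n@2.5 1.1 q [ 0.45  0.55 -0.89  2.23 -1.02  0.15  0.67] 0.0 0.0
(12,-80,252) cm [-0.05  1.78  0.47] n@2.5 0.7 q [ 0.41  0.55 -0.83  2.19 -0.99  0.19  0.65] 0.0 0.0
```

Emit:
play_rows(
  plan=[
    [0.3,0.4,0.38,0],
    [0.3,0.45,0.38,0],
    [0.25,0.45,0.35,0],
    [0.2,0.5,0.3,0],
    [0.15,0.5,0.28,0],
    [0.13,0.55,0.28,0],
    [0.12,0.55,0.25,0],
    [0,0,0,0],
  ],
)

```text
t: 25.62
eef_pos: [541.9, 228.5, 232.3]
eef_rot: [[-0.036, 0.968, 0.247], [0.785, -0.125, 0.607], [0.618, 0.216, -0.756]]
force: [-0.2, -0.3, 1.0]
grip_width: 84.8
```

```bash
python3 lk.py "(30,-76,252)" "(12,-80,252)";python3 - <<'E'
from rig import *
import cv2,pickle
for n in("scene","side"):
    d=get_image(n);a=d["img"]
    c=a[120:300,200:440] if n=="scene" else a[150:310,220:440]
    cv2.imwrite(f"pics/{n}10.png",cv2.resize(c,None,fx=3.3,fy=3.3,interpolation=cv2.INTER_CUBIC))
E
```

```text
t 25.6167 F [ 30.36 -78.3  252.94] tcp [ 77.52 -82.85 232.33] force [0.14 0.38 1.  ] q [ 0.45  0.55 -0.89  2.22 -1.02  0.15  0.67]
Q [[0.2, -0.97, -0.12], [-0.76, -0.08, -0.64], [0.62, 0.22, -0.76]]
(30,-76,252) cm [-0.24 -0.   -0.07] n@2.5 0.1 q [ 0.45  0.55 -0.89  2.23 -1.02  0.15  0.67] 0.0 0.0
(12,-80,252) cm [-0.05  1.78  0.47] n@2.5 0.7 q [ 0.42  0.55 -0.84  2.19 -0.99  0.19  0.65] 0.0 0.0
```

View pics/scene10.png

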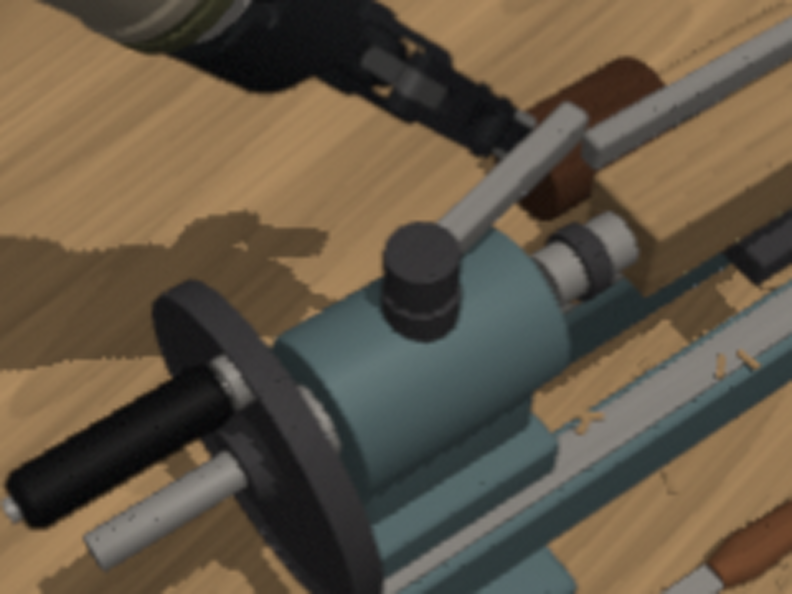

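View pics/side10.png

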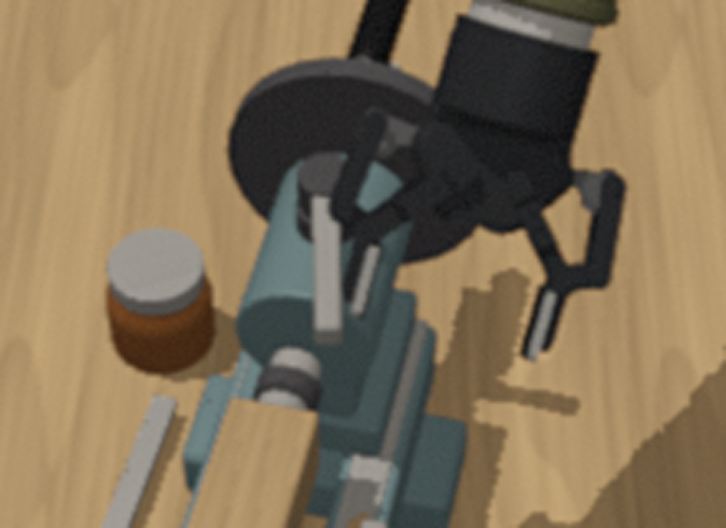

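Emit:
play_rows(
  plan=[
    [0,0.3,0.08,0],
    [0,0.3,0.08,0],
    [0,0.3,0.08,0],
    [0,0.3,0.08,0],
    [0,0.2,0.05,0],
    [0,0,0,0],
    [0,0,0,0],
    [0,0,0,0],
  ],
)

```text
t: 26.38
eef_pos: [554.7, 229.0, 232.0]
eef_rot: [[-0.037, 0.969, 0.243], [0.785, -0.122, 0.608], [0.619, 0.213, -0.756]]
force: [-0.9, -1.2, -0.1]
grip_width: 84.7
```

```bash
python3 lk.py "(12,-80,252)";python3 - <<'E'
from rig import *
import cv2,pickle
for n in("scene","side"):
    d=get_image(n);a=d["img"];pickle.dump(d,open(f"{n}11.pkl","wb"))
    c=a[120:300,200:440] if n=="scene" else a[150:310,220:440]
    cv2.imwrite(f"pics/{n}11.png",cv2.resize(c,None,fx=3.3,fy=3.3,interpolation=cv2.INTER_CUBIC))
E
```

```text
t 26.3833 F [ 17.94 -81.48 252.5 ] tcp [ 65.17 -85.89 232.02] force [ 0.66  1.34 -0.13] q [ 0.42  0.55 -0.84  2.2  -1.    0.19  0.66]
Q [[0.2, -0.97, -0.11], [-0.76, -0.08, -0.64], [0.62, 0.21, -0.76]]
(12,-80,252) cm [-0.26  0.56  0.01] n@2.5 0.2 q [ 0.41  0.55 -0.83  2.19 -0.99  0.2   0.65] 0.0 0.0
```

View pics/scene11.png

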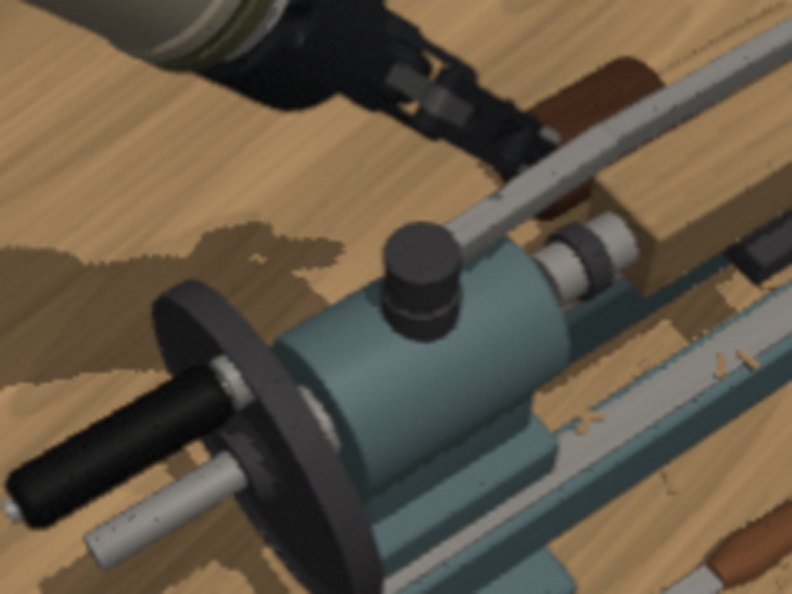

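View pics/side11.png

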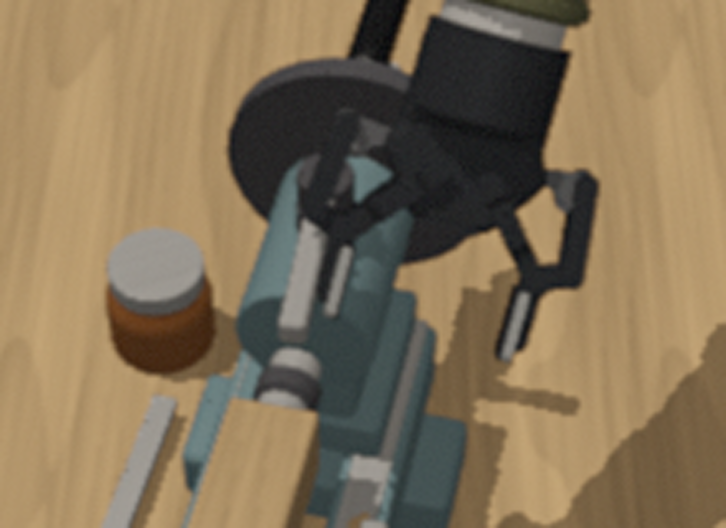

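Emit:
play_rows(
  plan=[
    [-0.03,0.3,0.02,0],
    [-0.03,0.3,0.02,0],
    [-0.03,0.3,0.02,0],
    [-0.03,0.3,0.02,0],
    [0,0.3,0.05,0],
    [0,0.3,0.05,0],
    [0,0.3,0.05,0],
    [0,0.3,0.05,0],
  ],
)

```text
t: 27.15
eef_pos: [554.3, 231.7, 230.3]
eef_rot: [[-0.044, 0.979, 0.201], [0.78, -0.092, 0.618], [0.624, 0.184, -0.76]]
force: [-12.7, -4.2, 5.8]
grip_width: 85.0
```

```bash
python3 lk.py "(12,-80,252)"; python3 - <<'E'
from rig import *
import cv2,pickle
for n in("scene","side"):
    d=get_image(n);a=d["img"]
    c=a[120:300,200:440] if n=="scene" else a[150:310,220:440]
    cv2.imwrite(f"pics/{n}12.png",cv2.resize(c,None,fx=3.3,fy=3.3,interpolation=cv2.INTER_CUBIC))
E
```

```text
t 27.15 F [ 18.15 -85.65 249.4 ] tcp [ 66.06 -88.51 230.31] force [11.61  6.75  5.84] q [ 0.37  0.54 -0.77  2.17 -0.96  0.26  0.63]
Q [[0.2, -0.98, -0.07], [-0.75, -0.11, -0.65], [0.62, 0.18, -0.76]]
(12,-80,252) cm [-0.39  0.59 -0.52] n@2.5 0.3 q [ 0.38  0.54 -0.75  2.16 -0.94  0.29  0.62] 0.0 0.0
```

View pics/side12.png

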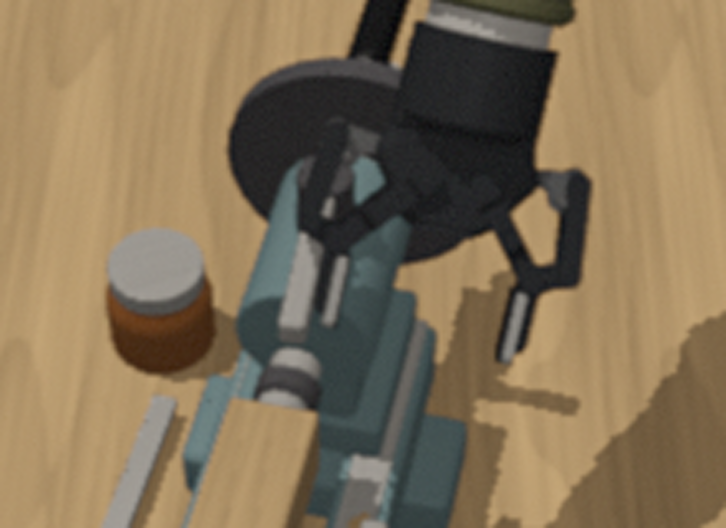

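```bash
python3 - <<'E'
from ik import *
si=pickle.load(open("side11.pkl","rb"));sc=pickle.load(open("scene11.pkl","rb"))
for y0 in(0,):
 for l in(1.3,1.4,1.5):
  u=np.array([np.cos(l),-np.sin(l)]);
  X=[(*(np.array([0,y0])+105*u),267)];print(l,proj(si,L2W(pose,X)),((proj(si,L2W(pose,X))-[220,150])*3.3).round(0),((proj(sc,L2W(pose,X))-[200,120])*3.3).round(0))
a=cv2.imread("pics/side12.png")[190:350,220:400];cv2.imwrite("pics/s12c.png",cv2.resize(a,None,fx=3.5,fy=3.5,interpolation=cv2.INTER_CUBIC))
E
```

```text
1.3 [[320.79975432 249.39644356]] [[333. 328.]] [[575.  98.]]
1.4 [[314.45726869 249.36998115]] [[312. 328.]] [[594. 110.]]
1.5 [[308.16302273 248.85225274]] [[291. 326.]] [[612. 124.]]
```

View pics/s12c.png

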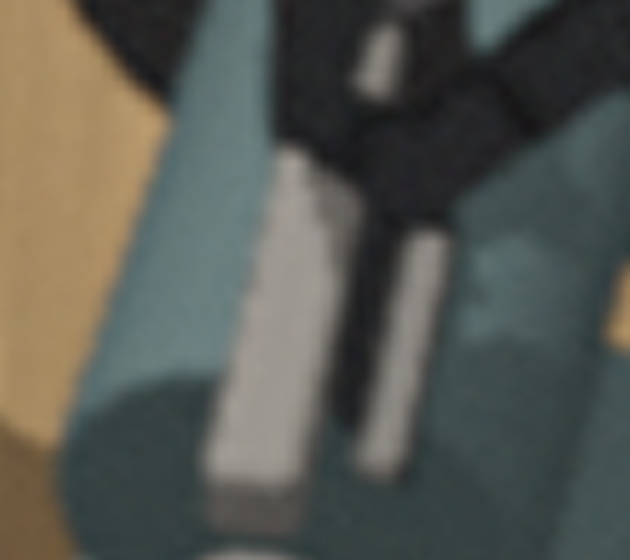

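Bar tip at crop (257,483) gives lock ≈ 1.49, and 11.6 N of push moved it no further, so it's at its stop. Next I'll back away, first towards +x and then up.

Emit:
play_rows(
  plan=[
    [0,-0.5,0,0],
    [0,-1.0,0,0],
    [0,-1.5,-0.2,0],
    [0,-1.5,-0.5,0],
    [0.2,-1.5,-1.0,0],
    [0.5,-1.0,-1.5,0],
    [0.5,-0.5,-1.5,0],
    [0.5,0,-1.5,0],
  ],
)

```text
t: 27.92
eef_pos: [465.3, 212.9, 272.9]
eef_rot: [[-0.04, 0.979, 0.202], [0.78, -0.095, 0.618], [0.624, 0.183, -0.76]]
force: [0.2, 0.3, 0.4]
grip_width: 85.2
```

```bash
python3 lk.py "(110,0,360)" "(120,100,420)"
```

```text
t 27.9167 F [101.38 -48.78 291.95] tcp [149.32 -51.79 272.94] force [-0.1  -0.29  0.38] q [ 0.56  0.41 -0.96  2.31 -0.98  0.29  0.6 ]
Q [[0.2, -0.98, -0.07], [-0.76, -0.11, -0.65], [0.62, 0.18, -0.76]]
(110,0,360) cm [ 0.73 -0.13 -8.38] n@2.5 3.4 q [ 0.71  0.23 -0.9   2.25 -0.89  0.59  0.54] 0.0 0.0
(120,100,420) cm [ -3.61  -0.96 -11.09] n@2.5 4.7 q [ 0.92  0.09 -0.76  2.18 -0.81  0.95  0.65] 0.0 0.0
```

Emit:
play_rows(
  plan=[
    [0.2,-0.2,-2,0],
    [0.2,-0.2,-2,0],
    [0.2,0,-2,0],
    [0,0,-2,0],
    [-0.5,0,-2,0],
    [-0.5,0,-2,0],
    [0,0,0,0],
    [0,0,0,0],
  ],
)

```text
t: 28.58
eef_pos: [437.7, 131.0, 368.1]
eef_rot: [[-0.041, 0.976, 0.213], [0.785, -0.1, 0.611], [0.618, 0.192, -0.762]]
force: [0.0, 0.7, 0.2]
grip_width: 84.8
```

```bash
python3 lk.py;python3 - <<'E'
from rig import *
import cv2,pickle
for n in("scene","side"):
    d=get_image(n);pickle.dump(d,open(f"{n}13.pkl","wb"));cv2.imwrite(f"pics/{n}13.png",d["img"])
E
```

```text
t 28.5833 F [111.76  37.26 387.61] tcp [159.49  34.06 368.08] force [ 0.13 -0.68  0.2 ] q [ 0.81  0.16 -0.86  2.23 -0.86  0.73  0.57]
Q [[0.2, -0.98, -0.08], [-0.76, -0.1, -0.64], [0.62, 0.19, -0.76]]
```

View pics/scene13.png

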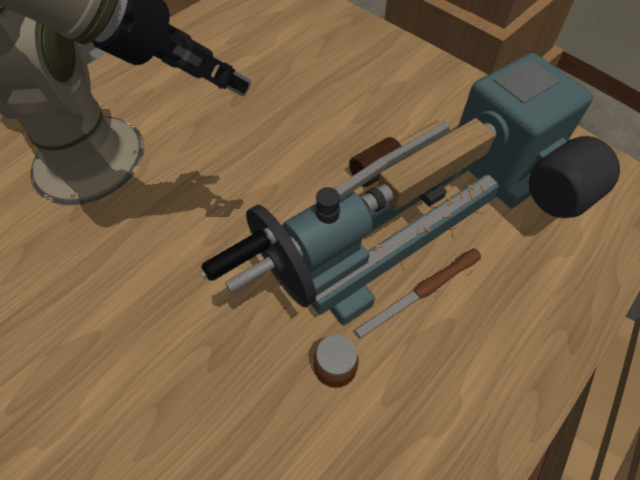

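View pics/side13.png

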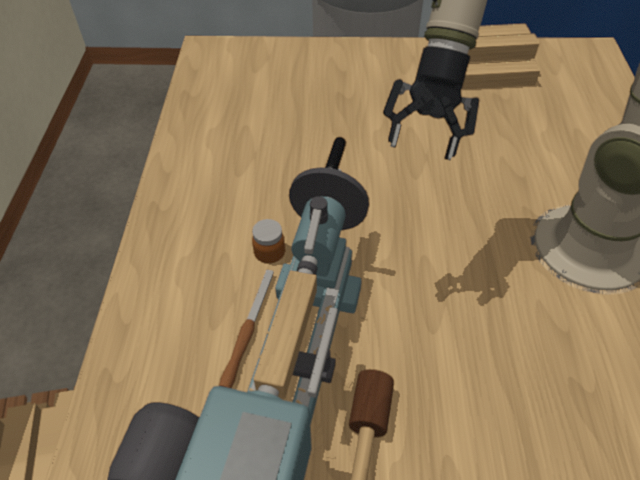

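Final views: the handle runs along the bed from (316,208) to (309,249) in the side view, the sleeve is at the top of the wheel, the quill is against the blank, and the jar, mallet and chisel are where they started. The arm is clear with about 0 N on the tool.

```bash
python3 - <<'E'
from rig import *
print(sign_off())
E
```

```text
the job is handed in; nothing more can be done
None
```

I wound the tailstock home while holding the sleeve, swung the lock handle to its stop, backed the arm clear and handed the job in at about 29 s.

**What I did**
- **Hand lean:** the moves can't tilt the hand directly, so I over-extended the arm until its joint limit leaned it. It was at about 43° for the winding.
- **Winding:** I gripped the sleeve and wound about 1.29 turns in one hold, with no regrip.
- **Lock handle:** I released the sleeve and pushed the handle round with one open fingertip.

**Last checks**
- **Wheel:** the sleeve's measured angle was 6.275–6.279 rad past whole turns, against 6.283 for home. The wheel resisted at about 22 N and didn't move when pressed again. The pictures show the quill against the blank.
- **Lock:** the handle tip in the side view gives about 1.49 rad, against 1.5 at the stop. It didn't move further under an 11.6 N push.
- **Bench:** the jar, mallet and chisel look unmoved in both views. The arm was touching nothing, with under 1 N on the tool.

**Not fully clean**
- **Force spike:** late in the winding the wrist force read about 77 N for a moment, then died away. That is under the 120 N wrist limit, and it looked like a pull outward from the wheel through the grip rather than a collision. I didn't find its cause.
- **Joint 6 at its limits:** it ran against both ends of its range, reading 1.862 at the top while I tilted the hand, against the stated 1.86. I took that as rounding of the stated limit, but couldn't confirm it.
- **Position fit:** the camera fit and the wrist view differed by 2–3 mm. I shifted the lathe position by 1.5 mm between them.

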